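# Load the slide warmer, release its lid stay, shut and fasten it, set the dial

## Task

Load the slide warmer: raise its lid by the bar until the folding stay at its side snaps past straight and holds the lid up by itself, then lay every slide mailer flat on the warm plate inside, side by side. Then unlock the stay by pushing its knee knob back through the straight line, which lifts the lid slightly, and fold it so that the lid comes down fully shut, turn the thumbscrew on the lid clockwise until it seats (stop when the resistance rises, do not force it), and turn the dial until its pointer line is at the small metal marker on the rim. Leave the specimen pot, the timer and the dropper bottle behind the work where they are.

Things in the scene. Friction and masses are not known exactly. Their poses are not given: they have to be found in the camera images.
- warmer: the slide warmer, a white box with a grey control deck in front, fixed on the riser (riser top z = 0.050). Origin at the centre of the chamber's underside, on the riser top; x points away from the deck to the hinge side, y to the left, z up. Outer size of the chamber 142 (x) x 192 (y) mm, walls 6 mm thick, rim 62 mm above the origin; the deck runs from x = -71 to x = -160 mm, the full width, its top 40 mm above the origin
- chamber (a point): centre of the warm plate, the chamber's inner floor, 22 mm above the warmer's origin and 40 mm below the rim; axes as the warmer. The floor measures 130 (x) x 180 (y) mm. Three mailers fit side by side with their length along x, 50 mm apart in y
- lid_hinge (a point): the lid's hinge axis, which runs along the warmer's y; 75 mm behind and 66 mm above the warmer's origin, mid-width
- lid (a joint): lid angle, rad: 0 fully shut, grows as it opens. The lid is a plate 148 x 192 x 10 mm, 0.5 kg; shut, its middle lies level with the hinge axis. A damper (0.25 Nm per rad/s) makes it sink slowly when let go. The stay stops it at 1.46; locked it stands by itself at about 1.41
- lid_bar (a point): middle of the lid's grab bar: round steel, 12 mm diameter, 90 mm long, parallel to the hinge; 115 mm from the hinge axis along the lid and 43 mm off the lid's middle plane (its centre is 37 mm above the lid's outer face), on two posts 40 mm either side of the middle. It moves with the lid and turns easily between fingers
- stay_knee (a joint): knee of the two-link folding stay on the warmer's right (-y) side, rad: 0 folded (lid shut), 2.92 straight (lid highest), 3.34 at its stop past straight, where it locks the lid. A light spring carries it past straight. Links 91 mm; the upper is pinned to the lid 125 mm from the hinge. Folded back below about 2.4 the lid sinks by itself; nearer straight it may lock again
- stay_pivot (a point): a point on the axis (along the warmer's y) about which the stay's lower link turns: 125 mm in front of the lid hinge, 20 mm below it, 135 mm right of mid-width. The knee knob moves on a circle of 91 mm radius about this axis; locked it stands high and forward, and folding takes it back (toward the hinge) and down
- knee_knob (a point): middle of the black push knob at the knee: a pin 14 mm in diameter and 29 mm long, sticking out to the right (along the warmer's -y) from the links; this point is 135 mm to the right of mid-width, 39 mm outside the chamber's side wall. It moves with the knee
- screw_head (a point): centre of the knurled thumbscrew head on the lid's front left tongue (moves with the lid): 36 mm diameter, 28 mm tall, on a thin neck; with the lid shut its axis is vertical and this point is 26 mm above the tongue's top face; free all round
- thumbscrew (a joint): turn of the thumbscrew in rad, growing clockwise seen from above; starts between 0 and 0.5, turns with a light drag (0.06 Nm) to 2.4, where it seats: beyond that the resistance rises by about 1.4 Nm per rad and it springs back to about 2.39 to 2.45 when let go. Over 2.85 it is overtightened
- dial_grip (a point): the dial's bar grip, on its vertical axis, at the height to grip (11 mm below its top, 36 mm above the deck top): the bar is 42 mm long, 13 mm thick and 37 mm tall, along the pointer direction, on a disc of 42 mm diameter whose top is 10 mm above the deck
- dial_pointer (a point): point 34 mm from the dial's axis in the direction in which its pointer line (white) points
- dial (a joint): dial angle in rad, growing clockwise seen from above; 0 when it points straight to the front (the warmer's -x); drag 0.04 Nm, stays where it is left
- marker_tip (a point): the small metal marker on the dial's rim, 34 mm from the axis; where it stands differs from start to start, and it stays put
- dial_marker (a joint): angle of the marker, measured as the dial's: the dial is set when joint dial equals this
- mailer_1: a slide mailer: flat plastic case, white with a blue snap lid, 82 x 30 x 15 mm, lying flat; origin at the centre of its underside, its length along its y axis (z up). Two or three mailers are present from start to start (absent ones give None); they lie on the riser (top at z = 0.050) to the right of the warmer
- mailer_2: another slide mailer, the same
- mailer_3: another slide mailer, the same
- pot: specimen pot with a screw lid, 49 mm diameter, 65 mm tall, standing behind the work on the riser; origin at its underside; leave it
- timer: bench timer, 32 x 66 x 67 mm, standing behind the warmer; leave it
- dropper: brown dropper bottle, 28 mm diameter, 100 mm tall, standing behind the warmer; leave it

How it is judged (in metres and radians):
On the way, in this order (a step that is already met when the one before it is completed fails the run):
1. the lid is up and its stay is locked past straight (knee over 3.15 rad, lid over 1.25 rad) (value of joint stay_knee above 3.15 rad and value of joint lid above 1.25 rad), for 0.4 s.
2. every mailer lies flat on the warm plate inside, with the stay still locked (all of step 1 and x of mailer_1 in the frame of chamber between -0.052 and 0.052 m and y of mailer_1 in the frame of chamber between -0.078 and 0.078 m and z of mailer_1 in the frame of chamber between -0.005 and 0.007 m and angle between each of mailer_1, mailer_2, mailer_3's own z axis and vertical below 0.2 rad and x of mailer_2 in the frame of chamber between -0.052 and 0.052 m and y of mailer_2 in the frame of chamber between -0.078 and 0.078 m and z of mailer_2 in the frame of chamber between -0.005 and 0.007 m and x of mailer_3 in the frame of chamber between -0.052 and 0.052 m and y of mailer_3 in the frame of chamber between -0.078 and 0.078 m and z of mailer_3 in the frame of chamber between -0.005 and 0.007 m), for 0.3 s.
3. the stay's knee is folded back through straight (knee under 2.5 rad) (value of joint stay_knee below 2.5 rad and x of mailer_1 in the frame of chamber between -0.052 and 0.052 m and y of mailer_1 in the frame of chamber between -0.078 and 0.078 m and z of mailer_1 in the frame of chamber between -0.005 and 0.007 m and angle between each of mailer_1, mailer_2, mailer_3's own z axis and vertical below 0.2 rad and x of mailer_2 in the frame of chamber between -0.052 and 0.052 m and y of mailer_2 in the frame of chamber between -0.078 and 0.078 m and z of mailer_2 in the frame of chamber between -0.005 and 0.007 m and x of mailer_3 in the frame of chamber between -0.052 and 0.052 m and y of mailer_3 in the frame of chamber between -0.078 and 0.078 m and z of mailer_3 in the frame of chamber between -0.005 and 0.007 m), for 0.1 s.
4. the lid is fully shut (under 0.03 rad) (value of joint lid below 0.03 rad), for 0.3 s.
5. the thumbscrew is seated (over 2.33 rad) with the lid shut (value of joint lid below 0.03 rad and value of joint thumbscrew above 2.33 rad), for 0.2 s.
At the end, for the whole second after the job is handed in: every mailer lies flat on the warm plate inside, the lid is fully shut (under 0.03 rad), the thumbscrew is seated (over 2.30 rad) and the dial's pointer is within 5 mm (about 8 degrees) of the marker (x of mailer_1 in the frame of chamber between -0.052 and 0.052 m and y of mailer_1 in the frame of chamber between -0.078 and 0.078 m and z of mailer_1 in the frame of chamber between -0.005 and 0.007 m and angle between each of mailer_1, mailer_2, mailer_3's own z axis and vertical below 0.2 rad and x of mailer_2 in the frame of chamber between -0.052 and 0.052 m and y of mailer_2 in the frame of chamber between -0.078 and 0.078 m and z of mailer_2 in the frame of chamber between -0.005 and 0.007 m and x of mailer_3 in the frame of chamber between -0.052 and 0.052 m and y of mailer_3 in the frame of chamber between -0.078 and 0.078 m and z of mailer_3 in the frame of chamber between -0.005 and 0.007 m and value of joint lid below 0.03 rad and value of joint thumbscrew above 2.3 rad and distance between dial_pointer and marker_tip below 0.005 m); the robot touches nothing.
It fails at once if the specimen pot is pushed more than 3 cm or knocked over (distance of pot from where it was at the start of the episode above 0.03 m or angle between pot's own z axis and vertical above 0.6 rad).
It fails at once if the timer is pushed more than 3 cm or knocked over (distance of timer from where it was at the start of the episode above 0.03 m or angle between timer's own z axis and vertical above 0.6 rad).
It fails at once if the dropper bottle is pushed more than 3 cm or knocked over (distance of dropper from where it was at the start of the episode above 0.03 m or angle between dropper's own z axis and vertical above 0.6 rad).
It fails at once if the thumbscrew is overtightened (past 2.85 rad) (value of joint thumbscrew above 2.85 rad).
Of mailer_1, mailer_2, mailer_3 only 2 to 3 are there at a start; the rules pass over those that are not, and their reading is None.
At some moment in a run one of mailer_1, mailer_2, mailer_3 may be knocked a few centimetres aside while the robot is not near it.
Once in a run the grip may slacken for a moment while it holds something.
It also fails if it takes over 210 s, if anything falls off the work surface, if the arm or the gripper's body presses on something with over 40 N, if the wrist force passes 120 N, or if a joint passes its speed limit or range.

## Robot

A 7-joint arm with a two-finger parallel gripper is mounted at the origin on a cart in front of the work surface, level with it; the furniture and walls round the work are solid. World frame = base frame: x ahead of the robot, y to its left, z up, the work surface at z = 0. Lengths are in m, angles in degrees, forces in N, time in s.
With the tool pointing down it reaches from about 0.425 to 0.875 m from the base axis. Payload 4.7 kg.
Tool frame: the origin (TCP) lies at the very end of the fingers, on their centre line; the grasp point (between the pads) lies 19 mm behind it; z points along the fingers, y is the line along which they close (so a half turn about z gives the same grasp; the last joint's range is limited). The gripper opens to 87 mm and grips with 3 to 60 N. Pads are 19 mm wide; open, the fingers measure 117 mm over their backs; the gripper's body (75 mm by 190 mm) begins 51 mm behind the grasp point.
Start: joints at [65.781, 18.392, -4.016, 83.108, 1.295, 78.541, -3.26], TCP at [0.275, -0.589, 0.223] pointing down, gripper open.
Joint ranges: [-163.93, 163.93], [-17.29, 119.83], [-79.2, 71.16], [3.27, 140.29], [-89.18, 269.18], [5.43, 117.66], [-154.24, 154.24]. Speed limits (degrees/s): [147.25, 147.25, 180, 180, 180, 180, 180].

## Interface

Orientations are given as [roll, pitch, yaw] about the fixed x, y, z axes, in that order (R = Rz(yaw) Ry(pitch) Rx(roll)).
In Python, from cell import telemetry, cams, env gives the robot as it stands.
- The arm moves only by the tool arm_command, never from a script. Its argument "series" is text: rows parted by semicolons, each of 5 numbers parted by spaces: the shift along the tool's x, y, z in mm, then the turn about the tool's z in rad, then the closure in counts, from 0 (fully open) to 255 (shut). A call has 1 to 20 rows; each row shifts and turns the commanded pose from where the row before left it, along the tool's axes as they then stand; what a row does not reach is not made up. A row lasts 1/12 s, in which the tool goes at most 41.7 mm and 7.16 degrees, less where a joint would pass 70% of its speed; a pose out of reach is approached as far as the arm can. A call is refused whole if a number of a shift passes 41.7 or a number of a turn 0.125, either way. A call with a gripper value outside its range is refused whole. The fingers move at their own pace and stop on an object; "squeeze" is the grip in N (left out, the last holds). Time passes only in rows, so rows that do not move let the fingers close. It gives the time, the measured TCP pose, the force, the opening and the grip force at its end, in the units of the state.
- telemetry.get_obs(): the state, without advancing time (a new reading comes with each control period).
- cams.read_camera(name): name is "side" or "top" or "wrist"; returns the picture (420x560x3 uint8, blue, green, red); there is no depth.
- cams.calibration(name): a dict with "K" (3x3 intrinsics, pixels), "dist" ([k1, k2, p1, p2, k3] as OpenCV has them; the pictures are not rectified), "origin" and "rotation" of the camera in the world; the wrist camera has in their place "hand_eye" (4x4, takes a point from camera to tool coordinates, whose origin is the TCP and whose axes are the flange's). Camera axes: x right, y down, z forward; pixel columns grow to the right and rows downward; lengths in m; the calibration is good to about 2 mm. A picture is of the moment at which its call begins: read the wrist's pose just before it. calibration takes no time and is no camera call.
- env.sign_off(): hands the job in; it is judged then, once.
The state is a dict: "time_s": time; "qpos": joint angles; "joint_velocities": joint speeds; "effort": joint torques, N m; "tool_pos": TCP position; "tool_rot": TCP orientation; "force": force on the tool from outside, world axes, zero at the start; "wrist_torque": the same for the moment, N m; "grip_width": finger opening in m; "grasp_force": force on a finger pad.
Only numpy, scipy, OpenCV 4.12 (cv2) and the standard library are available. Lean on these libraries where they do the work, as an engineer would, in place of code of your own. Each camera call takes 0.05 s, during which the arm holds its last target. There are 200 camera calls.

## Working session

There is one attempt and no reset: what is moved stays moved. The work goes in short steps, Python scripts to look and compute and a tool call to move; the robot and the scene stay as the last step left them, time stands still between calls to the robot, and variables do not carry over. Pictures are saved under pics/ and viewed, at most 14 in all, crops included, and the job is handed in when it is done.

Besides the shell and the picture viewer there is one more tool, called after "Request:" by a JSON object that holds its "method" and its "body". arm_command: Moves the arm, as the interface text tells. Its arguments: {"type":"object","properties":{"series":{"type":"string"},"squeeze":{"type":"number"}},"required":["series"]}

```bash
mkdir -p pics; ls; cat > h.py <<'E'
import numpy as np, cv2, json
from cell import telemetry, cams, env
from scipy.spatial.transform import Rotation as R
def pose():
    o=telemetry.get_obs(); return np.array(o['tool_pos']),o['tool_rot'],o
def cam(name):
    c=cams.calibration(name); K=np.array(c['K']);d=np.array(c['dist'])
    if name=='wrist':
        p,r,_=pose(); H=np.array(c['hand_eye']); Rt=R.from_euler('xyz',r,degrees=True).as_matrix()
        return K,d,p+Rt@H[:3,3],Rt@H[:3,:3]
    return K,d,np.array(c['origin']),np.array(c['rotation'])
def ray(cm,uv):
    K,d,o,Rm=cm; n=cv2.undistortPoints(np.array([[uv]],float),K,d)[0,0]
    return o,Rm@np.array([n[0],n[1],1.])
def onz(cm,uv,z):
    o,v=ray(cm,uv); return o+v*(z-o[2])/v[2]
def proj(cm,P):
    K,d,o,Rm=cm; P=np.atleast_2d(P); q=(P-o)@Rm
    return cv2.projectPoints(q.reshape(-1,1,3),np.zeros(3),np.zeros(3),K,d)[0].reshape(-1,2)
def tri(c1,u1,c2,u2):
    A=[];b=[]
    M=np.zeros((3,3));y=np.zeros(3)
    for c,u in((c1,u1),(c2,u2)):
        o,v=ray(c,u);v=v/np.linalg.norm(v);Q=np.eye(3)-np.outer(v,v);M+=Q;y+=Q@o
    return np.linalg.solve(M,y)
def snap(name,f):
    cm=cam(name); im=cams.read_camera(name); cv2.imwrite('pics/'+f,im); return cm,im
E
python3 - <<'E'
from h import *
p,r,o=pose(); print(o)
for n in('top','side','wrist'):
    cm,im=snap(n,n+'0.png'); print(n,cm[2],cm[3].round(3).tolist(),cm[0].round(1).tolist(), cm[1])
E
```

```text
pics
{'time_s': 0.0, 'qpos': array([65.78067569, 18.44086507, -4.01464951, 83.17394694,  1.29580983,
       78.54136806, -3.26088055]), 'joint_velocities': array([-0.0106184 , -0.01751527,  0.10046538, -0.05049299,  0.02791361,
        0.00792781,  0.04324312]), 'effort': array([-9.28969166e-04, -4.91285312e+01, -4.04507238e-01, -3.12526023e+01,
       -6.41303463e-02,  4.35921131e-02,  1.64976359e-04]), 'tool_pos': array([ 0.27468875, -0.58849835,  0.22144931]), 'tool_rot': array([-1.79889104e+02,  6.79359382e-03,  2.50275036e+01]), 'force': array([ 0.05910119,  0.15094116, -0.26297143]), 'wrist_torque': array([ 0.00186111, -0.00327967,  0.03463336]), 'grasp_force': 0.0, 'grip_width': 0.08684767259204337}
top [ 0.39533233 -0.18164916  0.98663566] [-169.299, -0.62, -91.003] [[401.3, 0.0, 281.5], [0.0, 401.3, 204.7], [0.0, 0.0, 1.0]] [-0.04954712  0.          0.          0.          0.        ]
side [0.42722543 0.38018116 0.7729006 ] [-137.242, -0.547, -165.923] [[391.4, 0.0, 272.3], [0.0, 391.4, 208.8], [0.0, 0.0, 1.0]] [-0.07929504  0.          0.          0.          0.        ]
wrist [ 0.34870147 -0.5541791   0.38349007] [[0.425, -0.866, -0.264], [-0.905, -0.407, -0.122], [-0.002, 0.291, -0.957]] [[311.7, 0.0, 273.1], [0.0, 311.7, 208.7], [0.0, 0.0, 1.0]] [-0.01321303  0.          0.          0.          0.        ]
```

```bash
python3 - <<'E'
s=open('h.py').read()
s=s.replace("np.array(c['origin']),np.array(c['rotation'])","np.array(c['origin']),R.from_euler('xyz',c['rotation'],degrees=True).as_matrix()")
open('h.py','w').write(s)
E
```

```text
(no output)
```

View pics/top0.png

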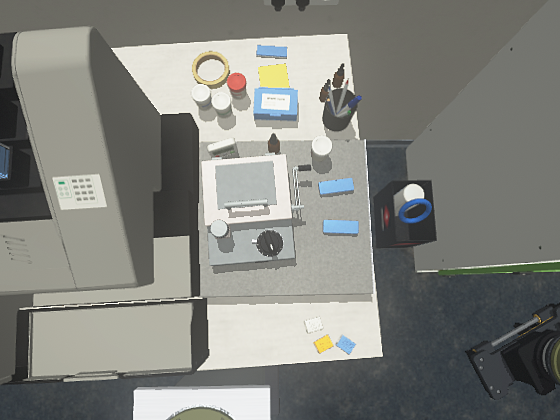

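View pics/side0.png

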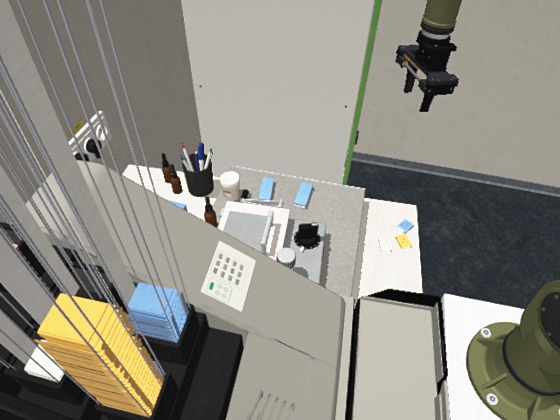

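```bash
python3 - <<'E'
from h import *
im=cv2.imread('pics/top0.png'); cm=cam('top')
cv2.imwrite('pics/z1.png',cv2.resize(im[130:275,195:370],None,fx=4,fy=4,interpolation=cv2.INTER_CUBIC))
hsv=cv2.cvtColor(im,cv2.COLOR_BGR2HSV)
m=cv2.inRange(hsv,(95,90,120),(115,255,255)); m[:170]=0
for c in cv2.findContours(m,0,2)[0]:
    if cv2.contourArea(c)<100: continue
    r=cv2.minAreaRect(c); b=cv2.boxPoints(r)
    P=np.array([onz(cm,q,.065) for q in b]); e=P[1]-P[0];f=P[2]-P[1]
    L=e if np.linalg.norm(e)>np.linalg.norm(f) else f
    print(r,P.mean(0).round(4),np.linalg.norm(e).round(3),np.linalg.norm(f).round(3),np.degrees(np.arctan2(L[1],L[0])).round(1))
for uv in [(200,140),(366,140),(372,293)]: print(onz(cm,uv,.05))
# cabinet edges guess
E
```

```text
((345.85235595703125, 344.4966735839844), (15.40156078338623, 11.469247817993164), 34.99202346801758) [ 0.2525 -0.3315  0.065 ] 0.025 0.034 -125.7
((340.1463623046875, 226.2793731689453), (34.19197082519531, 12.2600679397583), 2.6025619506835938) [ 0.5163 -0.3299  0.065 ] 0.029 0.08 -93.6
((415.5, 210.5), (23.0, 31.0), 90.0) [ 0.5507 -0.5098  0.065 ] 0.074 0.055 -90.8
((335.7510986328125, 185.63319396972656), (12.026898384094238, 34.09823989868164), 82.40535736083984) [ 0.6133 -0.3238  0.065 ] 0.081 0.029 -83.0
[0.73671104 0.00218401 0.05      ]
[ 0.73118899 -0.40597194  0.05      ]
[ 0.36255721 -0.39911768  0.05      ]
```

View pics/z1.png

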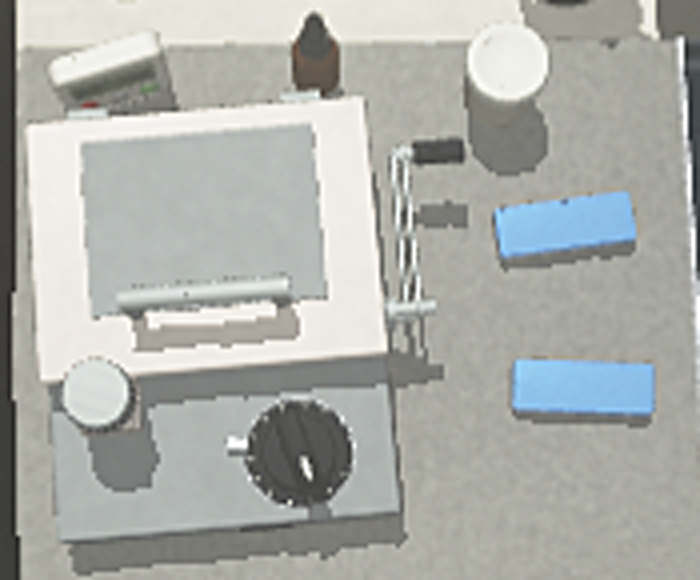

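```bash
cat >> h.py <<'E'
E
python3 - <<'E'
from h import *
cm=cam('top')
f=lambda u,v,z: onz(cm,(195+u/4-.375,130+v/4-.375),z)
bl,br,fr,fl=[f(*q,.121) for q in((27,125),(362,97),(387,352),(42,380))]
print('lid',bl,br,fr,fl)
df=[f(60,542,.09),f(400,512,.09)];print('deck',df)
b=[f(117,299,.162),f(290,285,.162)];print('bar',b)
for a,c in((bl,br),(fl,fr),df,b): 
    d=a-c; print('yaw',np.degrees(np.arctan2(-d[0],d[1])),np.linalg.norm(d))
for a,c in((bl,fl),(br,fr)): 
    d=a-c; print('yaw',np.degrees(np.arctan2(d[1],d[0])),np.linalg.norm(d))
print('dial',f(300,452,.10),'marker',f(237,443,.10),'screwtop',f(95,392,.156),'knob',f(437,151,.09))
print('pot',f(508,60,.115),'dropper',f(315,20,.15),'timer',f(105,55,.117))
E
```

```text
lid [ 0.66151415 -0.01596589  0.121     ] [ 0.67503531 -0.20407033  0.121     ] [ 0.52970173 -0.21492271  0.121     ] [ 0.5172233  -0.02703718  0.121     ]
deck [array([ 0.43101321, -0.03291063,  0.09      ]), array([ 0.44451712, -0.22136881,  0.09      ])]
bar [array([ 0.55355551, -0.07285348,  0.162     ]), array([ 0.55961852, -0.1633319 ,  0.162     ])]
yaw 4.111412678983486 0.1885897724155785
yaw 3.7997252164788775 0.1882994545542042
yaw 4.098505947886404 0.1889413714416465
yaw 3.8336924390069855 0.09068133767928449
yaw 4.3876513530251335 0.14471497981043674
yaw 4.270479580900899 0.1457381983201618
dial [ 0.47785077 -0.16644149  0.1       ] marker [ 0.48338725 -0.13168731  0.1       ] screwtop [ 0.50557099 -0.06102924  0.156     ] knob [ 0.65180352 -0.24769815  0.09      ]
pot [ 0.69790271 -0.28792378  0.115     ] dropper [ 0.71020232 -0.17835552  0.15      ] timer [ 0.70342767 -0.05865402  0.117     ]
```

Request:
{"method": "arm_command", "body": {"series": "0 0 -30 0 0;0 0 -30 0 0;0 0 0 -0.1205 0;0 0 0 -0.1205 0;0 0 0 -0.1205 0;0 0 0 -0.1205 0;0 0 0 -0.1205 0;0 0 0 -0.1205 0;0 0 0 -0.1205 0;0 0 0 -0.1205 0;0 0 0 -0.1205 0;0 0 0 -0.1205 0;0 0 0 0 0", "squeeze": 30}}

```text
time_s: 1.23
tool_pos: [0.2748, -0.5889, 0.2821]
tool_rot: [-180.0, -0.0, 94.2]
force: [0.4, 0.5, -0.0]
grip_width: 0.087
grasp_force: 0.0
```

Request:
{"method": "arm_command", "body": {"series": "27 19.5 0 0 0;27 19.5 0 0 0;27 19.5 0 0 0;27 19.5 0 0 0;27 19.5 0 0 0;27 19.5 0 0 0;27 19.5 0 0 0;27 19.5 0 0 0;27 19.5 0 0 0;27 19.5 0 0 0;27 19.5 0 0 0;27 19.5 0 0 0;27 19.5 0 0 0;27 19.5 0 0 0;27 19.5 0 0 0;27 19.5 0 0 0;0 0 0 0 0;0 0 0 0 0"}}

```text
time_s: 2.73
tool_pos: [0.5562, -0.1332, 0.2824]
tool_rot: [-180.0, -0.0, 94.2]
force: [0.2, -0.2, -0.5]
grip_width: 0.087
grasp_force: 0.0
```

```bash
python3 - <<'E'
from h import *
print(pose()[:2]); cm,im=snap('wrist','w1.png')
print(pose()[2]['qpos'])
O=np.array([.597,-.1155,.05]);a=np.radians(4.05);X=np.array([np.cos(a),np.sin(a),0]);Y=np.array([-X[1],X[0],0]);Z=np.array([0,0,1.])
W=lambda x,y,z:O+x/1e3*X+y/1e3*Y+z/1e3*Z
for p in([-40,45,109],[-40,-45,109],[-160,96,40],[-160,-96,40],[-74,96,71],[-74,-96,71]): 
    u=proj(cm,W(*p))[0]; print(p,u); cv2.circle(im,tuple(int(t) for t in u),3,(0,0,255),1)
cv2.imwrite('pics/w1a.png',im)
E
```

```text
(array([ 0.5561965 , -0.13321165,  0.28236813]), array([-1.79995021e+02, -4.77727264e-02,  9.41920128e+01]))
[ 40.84252784   9.94447115 -33.84328901  88.27231309   5.57869305
  83.51482058  10.78058266]
[-40, 45, 109] [273.89652349 138.72220773]
[-40, -45, 109] [273.43666002 232.60565317]
[-160, 96, 40] [161.05103827  84.54719676]
[-160, -96, 40] [176.34820091 250.43241171]
[-74, 96, 71] [238.86089884  81.81402433]
[-74, -96, 71] [243.44458061 262.08237251]
```

View pics/w1a.png

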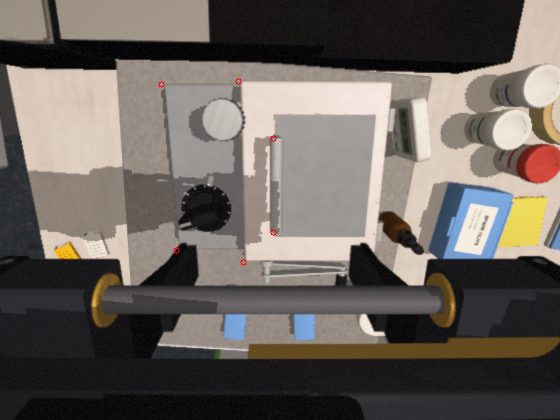

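Request:
{"method": "arm_command", "body": {"series": "0 1 20 0 0;0 2 20 0 0;0 0 20 0 0;0 0 20 0 0;0 0 20 0 0;0 0 20 0 0;0 0 15 0 0;0 0 7 0 0;0 0 0 0 0;0 0 0 0 255;0 0 0 0 255;0 0 0 0 255;0 0 0 0 255;0 0 0 0 255;0 0 0 0 255;0 0 0 0 255;0 0 0 0 255;0 0 0 0 255", "squeeze": 30}}

```text
time_s: 4.28
tool_pos: [0.5585, -0.1357, 0.1406]
tool_rot: [180.0, 0.0, 94.1]
force: [-0.4, -0.4, -0.3]
grip_width: 0.0347
grasp_force: 0.0
```

Request:
{"method": "arm_command", "body": {"series": "0 0 0 0 255;0 0 0 0 255;0 0 0 0 255;0 0 0 0 255;0 0 0 0 255;0 0 0 0 255", "squeeze": 30}}

```text
time_s: 4.78
tool_pos: [0.5588, -0.1357, 0.1406]
tool_rot: [180.0, 0.0, 94.1]
force: [1.4, 0.3, -0.5]
grip_width: 0.011
grasp_force: 30.0
```

```bash
python3 - <<'E'
import numpy as np
b=lambda t:np.array([75-115*np.cos(t)+43*np.sin(t),66+115*np.sin(t)+43*np.cos(t)])
ts=np.linspace(0,1.46,21)
P=np.array([b(t) for t in ts]);d=np.diff(P,axis=0)
print(";".join(f"0 {x:.1f} {-z:.1f} 0 255" for x,z in d)); print(P[-1]-P[0])
E
```

```text
0 3.4 -8.3 0 255;0 4.0 -8.0 0 255;0 4.6 -7.7 0 255;0 5.2 -7.3 0 255;0 5.7 -6.9 0 255;0 6.2 -6.5 0 255;0 6.6 -6.0 0 255;0 7.0 -5.5 0 255;0 7.4 -5.0 0 255;0 7.8 -4.4 0 255;0 8.1 -3.9 0 255;0 8.3 -3.3 0 255;0 8.6 -2.7 0 255;0 8.7 -2.0 0 255;0 8.9 -1.4 0 255;0 8.9 -0.7 0 255;0 9.0 -0.1 0 255;0 8.9 0.6 0 255;0 8.9 1.2 0 255;0 8.8 1.9 0 255
[145.02081495  76.04936232]
```

Request:
{"method": "arm_command", "body": {"series": "0 3.4 -8.3 0 255;0 4.0 -8.0 0 255;0 4.6 -7.7 0 255;0 5.2 -7.3 0 255;0 5.7 -6.9 0 255;0 6.2 -6.5 0 255;0 6.6 -6.0 0 255;0 7.0 -5.5 0 255;0 7.4 -5.0 0 255;0 7.8 -4.4 0 255;0 0 0 0 255", "squeeze": 40}}

```text
time_s: 5.7
tool_pos: [0.6161, -0.1317, 0.2097]
tool_rot: [-179.9, 0.1, 94.1]
force: [-8.9, -0.0, 7.2]
grip_width: 0.0107
grasp_force: 40.0
```

Request:
{"method": "arm_command", "body": {"series": "0 8.1 -5.9 0 255;0 8.3 -4.3 0 255;0 8.6 -2.7 0 255;0 8.7 -2.0 0 255;0 8.9 -1.4 0 255;0 8.9 -0.7 0 255;0 9.0 -0.1 0 255;0 8.9 0.6 0 255;0 8.9 1.2 0 255;0 6.8 1.2 0 255;0 0 0 0 255;0 0 0 0 255;0 0 0 0 255"}}

```text
time_s: 6.78
tool_pos: [0.7031, -0.1257, 0.2225]
tool_rot: [179.7, 0.1, 94.1]
force: [0.6, -1.2, 6.0]
grip_width: 0.0108
grasp_force: 40.0
```

```bash
python3 - <<'E'
from h import *
cm,im=snap('top','t2.png')
a=cv2.resize(im[80:270,190:400],None,fx=3.5,fy=3,interpolation=cv2.INTER_CUBIC)
cv2.imwrite('pics/t2z.png',a)
E
```

```text
(no output)
```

View pics/t2z.png

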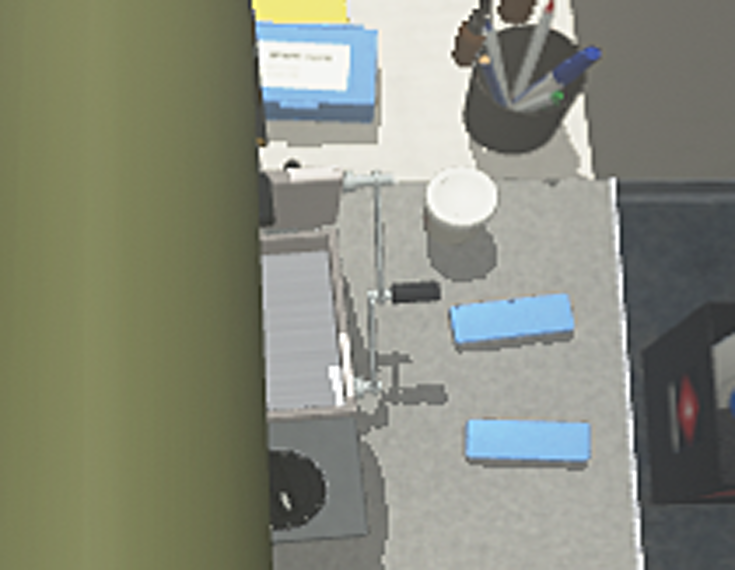

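```bash
cat >> h.py <<'E'
O=np.array([.597,-.1155,.05]);a_=np.radians(4.05);X=np.array([np.cos(a_),np.sin(a_),0]);Y=np.array([-X[1],X[0],0]);Z=np.array([0,0,1.])
W=lambda x,y,z:O+x/1e3*X+y/1e3*Y+z/1e3*Z
inv=lambda P:np.array([(P-O)@X,(P-O)@Y,P[2]-.05])*1e3
E
python3 - <<'E'
from h import *
cm=cam('top'); 
for z in(.179,.156): print(inv(onz(cm,(308.3,177.2),z)))
print(proj(cm,[W(-13,-135,129),W(18,-135,106),W(0,-135,120)]))
im=cv2.imread('pics/t2.png')[165:190,290:330]; g=im.max(2); print(np.argwhere(g<50).mean(0)+[165,290], (g<50).sum())
E
```

```text
[  -1.43618666 -134.47927158  129.        ]
[   4.38474914 -136.83551356  106.        ]
[[309.11181614 182.5702908 ]
 [306.80831161 171.13369008]
 [308.15049716 177.60276879]]
[180. 302.] 1
```

Request:
{"method": "arm_command", "body": {"series": "0 -2 0 0 255;0 -2 0 0 255;0 -2 0 0 255;0 0 0 0 255;0 0 0 0 255;0 0 0 0 255", "squeeze": 40}}

```text
time_s: 7.33
tool_pos: [0.6981, -0.1261, 0.2237]
tool_rot: [179.5, 0.1, 94.0]
force: [1.6, -1.1, 7.7]
grip_width: 0.0108
grasp_force: 40.0
```

```bash
cat >> h.py <<'E'
def knob():
    cm,im=snap('top','k.png'); m=(im.max(2)<70).astype(np.uint8)[150:200,298:318]
    n,l,s,c=cv2.connectedComponentsWithStats(m); 
    for i in range(1,n):
        if s[i,4]>15: print('knob px',c[i]+[298,150],s[i])
E
python3 - <<'E'
from h import *
knob()
E
```

```text
knob px [307.57692308 183.92307692] [ 5 31 13  5 26]
```

Request:
{"method": "arm_command", "body": {"series": "0 0 0 0 170;0 0 0 0 170;0 0 0 0 170;0 0 0 0 170;0 0 0 0 170;0 0 -15 0 170;0 0 -15 0 170;0 0 -20 0 170;0 0 -30 0 170;0 0 -30 0 170;0 0 -30 0 170;0 0 0 0 170"}}

```text
time_s: 8.38
tool_pos: [0.697, -0.1256, 0.3674]
tool_rot: [179.4, 0.1, 94.1]
force: [-0.7, -0.3, 0.4]
grip_width: 0.029
grasp_force: 0.0
```

```bash
python3 - <<'E'
from h import *
knob(); print(pose()[:2],pose()[2]['qpos'])
im=cv2.imread('pics/k.png'); cm=cam('top')
hsv=cv2.cvtColor(im,cv2.COLOR_BGR2HSV)
m=cv2.inRange(hsv,(95,90,120),(115,255,255)); m[:150]=0
for c in cv2.findContours(m,0,2)[0]:
    if cv2.contourArea(c)<100: continue
    r=cv2.minAreaRect(c); b=cv2.boxPoints(r)
    P=np.array([onz(cm,q,.065) for q in b]); e=P[1]-P[0];f=P[2]-P[1]
    L=e if np.linalg.norm(e)>np.linalg.norm(f) else f
    print(P.mean(0).round(4),np.degrees(np.arctan2(L[1],L[0])).round(1))
E
```

```text
knob px [308.10526316 184.05263158] [ 5 31 13  5 19]
(array([ 0.69652006, -0.12551408,  0.36432329]), array([1.79610505e+02, 4.96248255e-02, 9.40750806e+01])) [ 27.59586607  27.72160468 -32.79051295  57.82110723  14.76272327
  97.68199906   4.09535543]
[ 0.2522 -0.3312  0.065 ] -124.4
[ 0.5161 -0.3298  0.065 ] -93.8
[ 0.5507 -0.5098  0.065 ] -90.8
[ 0.6131 -0.3238  0.065 ] -83.0
```

```bash
python3 - <<'E'
from h import *
ct=cam('top');cs=cam('side')
for a,b in(((100,175),(222,243)),((104,202),(256,258)),((55,181),(203,287)),((62,209),(240,303))):
    P=tri(ct,a,cs,b); print(P.round(3),(proj(ct,P)-a).round(1),(proj(cs,P)-b).round(1))
for uv in((160,115),(156,180),(152,285)):
    for z in(.25,.35,.45): print(uv,z,onz(ct,uv,z).round(3))
for uv in((198,115),(197,190),(199,290)): print(uv,onz(ct,uv,0.0).round(3),onz(ct,uv,0.05).round(3))
# links: top0 crop (400,200),(425,310)
f=lambda u,v:(195+u/4-.375,130+v/4-.375)
for z in(.09,.11): print(z,[inv(onz(ct,f(*q),z)).round(1) for q in((398,200),(412,250),(387,310),(435,308))])
im=cv2.imread('pics/side0.png'); cv2.imwrite('pics/s0z.png',cv2.resize(im[140:350,60:400],None,fx=2.3,fy=2.3,interpolation=cv2.INTER_CUBIC))
E
```

```text
[0.562 0.096 0.375] [[0.1 0.6]] [[-0.7 -0.3]]
[0.52  0.095 0.356] [[0.1 2.1]] [[-2.4 -0.8]]
[0.557 0.166 0.379] [[-0.3 -1.9]] [[2.5 0.8]]
[0.515 0.163 0.356] [[-0.1 -1.3]] [[1.7 0.5]]
(160, 115) 0.25 [0.717 0.043 0.25 ]
(160, 115) 0.35 [0.673 0.012 0.35 ]
(160, 115) 0.45 [ 0.63  -0.018  0.45 ]
(156, 180) 0.25 [0.586 0.045 0.25 ]
(156, 180) 0.35 [0.56  0.014 0.35 ]
(156, 180) 0.45 [ 0.534 -0.017  0.45 ]
(152, 285) 0.25 [0.39  0.044 0.25 ]
(152, 285) 0.35 [0.391 0.014 0.35 ]
(152, 285) 0.45 [ 0.392 -0.017  0.45 ]
(198, 115) [0.824 0.019 0.   ] [0.802 0.009 0.05 ]
(197, 190) [0.623 0.017 0.   ] [0.611 0.007 0.05 ]
(199, 290) [0.375 0.007 0.   ] [ 0.376 -0.003  0.05 ]
0.09 [array([  18.1, -110.5,   40. ]), array([ -11.9, -115.7,   40. ]), array([-45.4, -98.2,  40. ]), array([ -46.6, -125.5,   40. ])]
0.11 [array([  13.1, -109.2,   60. ]), array([ -16.2, -114.2,   60. ]), array([-49. , -97.1,  60. ]), array([ -50.2, -123.8,   60. ])]
```

View pics/s0z.png

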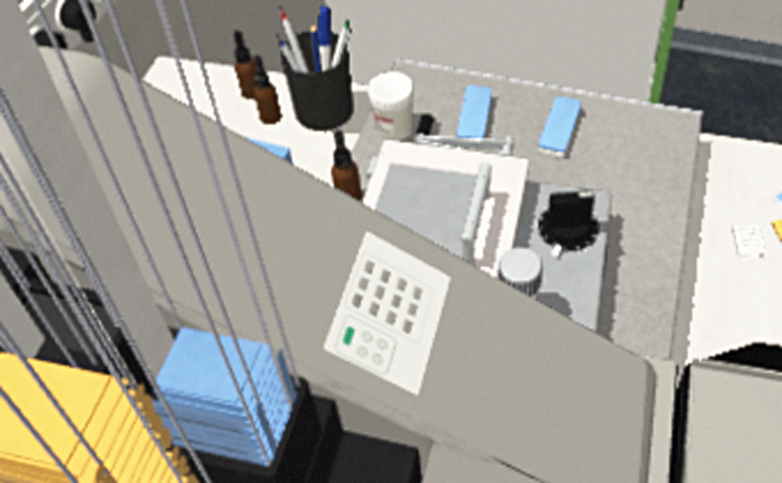

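Request:
{"method": "arm_command", "body": {"series": "-19 -19.5 0 0 170;-19 -19.5 0 0 170;-19 -19.5 0 0 100;-19 -19.5 0 0 50;-19 -19.5 0 0 0;-19 -19.5 0 0 0;-19 -19.5 0 0 0;-19 -19.5 0 0 0;-19 -19.5 0 0 0;-20 -19.5 0 0 0;0 0 0 0.068 0;0 0 0 0.068 0;0 0 30 0 0;0 0 30 0 0;0 0 30 0 0;0 0 30 0 0;0 0 20 0 0;0 0 0 0 0;0 0 0 0 0"}}

```text
time_s: 10.02
tool_pos: [0.5131, -0.3299, 0.2186]
tool_rot: [-179.8, -0.1, 86.3]
force: [0.7, 0.7, 0.7]
grip_width: 0.087
grasp_force: 0.0
```

```bash
cat >> h.py <<'E'
def blues(name,im,cm,z=.065,amin=300):
    hsv=cv2.cvtColor(im,cv2.COLOR_BGR2HSV); m=cv2.inRange(hsv,(95,90,100),(118,255,255))
    for c in cv2.findContours(m,0,2)[0]:
        if cv2.contourArea(c)<amin: continue
        b=cv2.boxPoints(cv2.minAreaRect(c)); P=np.array([onz(cm,q,z) for q in b]); e=P[1]-P[0];f=P[2]-P[1]
        L=e if np.linalg.norm(e)>np.linalg.norm(f) else f
        print(name,P.mean(0).round(4),'len',sorted([np.linalg.norm(e).round(3),np.linalg.norm(f).round(3)]),'dir',(np.degrees(np.arctan2(L[1],L[0]))%180).round(1),'px',b.mean(0).round(0),'w',inv(P.mean(0)).round(1))
E
python3 - <<'E'
from h import *
print(pose()[:2]); cm,im=snap('wrist','w2.png'); blues('w',im,cm)
E
```

```text
(array([ 0.51314775, -0.3299009 ,  0.21858783]), array([-1.79823429e+02, -1.08624799e-01,  8.62707251e+01]))
w [ 0.5673 -0.4145  0.065 ] len [np.float64(0.03), np.float64(0.035)] dir 93.1 px [325. 265.] w [ -50.8 -296.1   15. ]
w [ 0.2896 -0.3259  0.065 ] len [np.float64(0.024), np.float64(0.029)] dir 52.4 px [ 62. 204.] w [-321.5 -188.1   15. ]
w [ 0.5177 -0.3291  0.065 ] len [np.float64(0.027), np.float64(0.079)] dir 87.3 px [276. 193.] w [ -94.2 -207.4   15. ]
w [ 0.615  -0.3224  0.065 ] len [np.float64(0.029), np.float64(0.082)] dir 98.4 px [370. 181.] w [   3.3 -207.6   15. ]
w [ 0.7734 -0.2209  0.065 ] len [np.float64(0.033), np.float64(0.034)] dir 100.7 px [542.  66.] w [ 168.6 -117.6   15. ]
w [ 0.7715 -0.1858  0.065 ] len [np.float64(0.024), np.float64(0.026)] dir 100.5 px [546.  24.] w [169.1 -82.5  15. ]
```

Request:
{"method": "arm_command", "body": {"series": "0 4 25 0 0;0 0 25 0 0;0 0 25 0 0;0 0 25 0 0;0 0 25 0 0;0 0 20 0 0;0 0 13 0 0;0 0 6 0 0;0 0 0 0 0;0 0 0 0 255;0 0 0 0 255;0 0 0 0 255;0 0 0 0 255;0 0 0 0 255;0 0 0 0 255;0 0 0 0 255;0 0 0 0 255;0 0 0 0 255;0 0 0 0 255;0 0 0 0 255", "squeeze": 25}}

```text
time_s: 11.73
tool_pos: [0.5182, -0.3306, 0.0562]
tool_rot: [-180.0, 0.0, 86.3]
force: [-0.1, 0.2, 0.5]
grip_width: 0.0294
grasp_force: 25.0
```

Request:
{"method": "arm_command", "body": {"series": "0 0 -20 0 255;0 0 -25 0 255;0 0 -25 0 255;0 0 -25 -0.1219 255;0 0 -25 -0.1219 255;0 0 -25 -0.1219 255;0 0 -25 -0.1219 255;0 0 -25 -0.1219 255;0 0 -25 -0.1219 255;0 0 -25 -0.1219 255;0 0 -15 -0.1219 255;0 0 0 -0.1219 255;0 0 0 -0.1219 255;0 0 0 -0.1219 255;0 0 0 -0.1219 255;0 0 0 -0.1219 255;0 0 0 -0.1219 255;0 0 0 0 255"}}

```text
time_s: 13.23
tool_pos: [0.5181, -0.3306, 0.316]
tool_rot: [180.0, -0.0, -175.8]
force: [0.3, 0.2, -0.8]
grip_width: 0.0299
grasp_force: 25.0
```

Request:
{"method": "arm_command", "body": {"series": "-7.2 19.2 0 0 255;-7.2 19.2 0 0 255;-7.2 19.2 0 0 255;-7.2 19.2 0 0 255;-7.2 19.2 0 0 255;-7.2 19.2 0 0 255;-7.2 19.2 0 0 255;-7.2 19.2 0 0 255;-7.2 19.2 0 0 255;-7.2 19.2 0 0 255;-7.2 19.2 0 0 255;-7.2 19.2 0 0 255;0 0 0 0 255;0 0 0 0 255"}}

```text
time_s: 14.4
tool_pos: [0.5882, -0.0931, 0.3163]
tool_rot: [-180.0, 0.0, -175.9]
force: [-0.3, -0.6, 0.0]
grip_width: 0.0299
grasp_force: 25.0
```

```bash
python3 - <<'E'
from h import *
p,r,o=pose(); print(p,r,inv(p),o['qpos'],o['grip_width']); cm,im=snap('wrist','w3.png')
E
```

```text
[ 0.58821231 -0.09309665  0.3163004 ] [-1.79998668e+02  2.46734634e-03 -1.75918729e+02] [ -7.18346648  22.96805242 266.30039676] [ 45.37136302  15.23624139 -47.8849436   81.21997459  11.2468417
  88.45616707  92.28274309] 0.029881982062644995
```

View pics/w3.png

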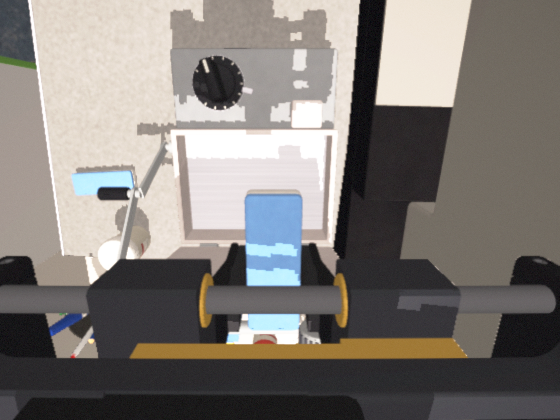

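Request:
{"method": "arm_command", "body": {"series": "0 0 15 0 255;0 0 15 0 255;0 0 15 0 255;0 0 15 0 255;0 0 15 0 255;0 0 15 0 255;0 0 15 0 255;0 0 15 0 255;0 0 15 0 255;0 0 15 0 255;0 0 0 0 255"}}

```text
time_s: 15.37
tool_pos: [0.5857, -0.0969, 0.1629]
tool_rot: [180.0, -0.3, -176.2]
force: [-0.0, -0.8, -0.9]
grip_width: 0.0298
grasp_force: 25.0
```

Request:
{"method": "arm_command", "body": {"series": "0 0 15 0 255;0 0 15 0 255;0 0 10 0 255;0 0 10 0 255;0 0 0 0 255;0 0 0 0 255"}}

```text
time_s: 15.87
tool_pos: [0.5879, -0.0951, 0.1162]
tool_rot: [180.0, -0.0, -176.0]
force: [-0.6, -0.2, -0.5]
grip_width: 0.0294
grasp_force: 25.0
```

Request:
{"method": "arm_command", "body": {"series": "0 3 0 0 255;0 3 0 0 255;0 0 10 0 255;0 0 10 0 255;0 0 8 0 255;0 0 6 0 255;0 0 0 0 255;0 0 0 0 255"}}

```text
time_s: 16.53
tool_pos: [0.5872, -0.0887, 0.0815]
tool_rot: [180.0, -0.1, -175.9]
force: [0.4, -0.3, -1.1]
grip_width: 0.0301
grasp_force: 25.0
```

Request:
{"method": "arm_command", "body": {"series": "0 2 0 0 255;0 2 0 0 255;0 0 0 0 255;0 0 0 0 255"}}

```text
time_s: 16.87
tool_pos: [0.5877, -0.0845, 0.0827]
tool_rot: [-180.0, 0.0, -175.9]
force: [-0.4, -1.0, 0.3]
grip_width: 0.0297
grasp_force: 25.0
```

Still no contact; go a little more, watching the force.

Request:
{"method": "arm_command", "body": {"series": "0 2 0 0 255;0 2 0 0 255;0 0 0 0 255;0 0 0 0 255"}}

```text
time_s: 17.2
tool_pos: [0.5871, -0.0805, 0.0823]
tool_rot: [-180.0, 0.0, -175.9]
force: [0.4, -0.0, -0.4]
grip_width: 0.0298
grasp_force: 25.0
```

Request:
{"method": "arm_command", "body": {"series": "0 2 0 0 255;0 2 0 0 255;0 0 0 0 255;0 0 0 0 255"}}

```text
time_s: 17.53
tool_pos: [0.5868, -0.0765, 0.0823]
tool_rot: [-180.0, -0.0, -175.9]
force: [-0.3, -0.1, -0.7]
grip_width: 0.0296
grasp_force: 25.0
```

Request:
{"method": "arm_command", "body": {"series": "0 2 0 0 255;0 1 0 0 255;0 0 0 0 255;0 0 0 0 255"}}

```text
time_s: 17.87
tool_pos: [0.5866, -0.0736, 0.0823]
tool_rot: [-180.0, 0.0, -175.9]
force: [0.2, 0.0, -0.5]
grip_width: 0.0293
grasp_force: 25.0
```

Request:
{"method": "arm_command", "body": {"series": "0 2 0 0 255;0 2 0 0 255;0 0 2 0 255;0 0 2 0 255;0 0 0 0 255;0 0 0 0 255"}}

```text
time_s: 18.37
tool_pos: [0.5865, -0.0696, 0.0783]
tool_rot: [180.0, 0.0, -175.9]
force: [-0.5, 0.0, 0.9]
grip_width: 0.0299
grasp_force: 25.0
```

Request:
{"method": "arm_command", "body": {"series": "0 0 0 0 145;0 0 0 0 145;0 0 0 0 145;0 0 0 0 145;0 0 -5 0 145;0 0 -10 0 145;0 0 -15 0 145;0 0 -20 0 145;0 0 -20 0 145;0 0 -25 0 145;0 0 -25 0 145;0 0 -25 0 145;0 0 -25 0 145;0 0 -25 0 145;0 0 -25 0 145;0 0 -20 0 145;0 0 0 0 145;0 0 0 0 145"}}

```text
time_s: 19.87
tool_pos: [0.5869, -0.0693, 0.3203]
tool_rot: [-179.9, 0.2, -175.9]
force: [-0.4, 0.2, -0.6]
grip_width: 0.0378
grasp_force: 0.0
```

```bash
python3 - <<'E'
from h import *
p,r,o=pose(); print(p,r,inv(p)); cm,im=snap('wrist','w4.png'); blues('w',im,cm,.087)
print([proj(cm,W(x,y,z))[0].round(0) for x,y,z in((46,0,37),(-49,46,37),(-8,61,37))])
ct,it=snap('top','t4.png'); blues('t',it,ct)
E
```

```text
[ 0.58693871 -0.06931887  0.32027356] [-179.9449761     0.18366669 -175.92228689] [ -6.77453142  46.77640035 270.27356412]
w [ 0.5891 -0.0692  0.087 ] len [np.float64(0.026), np.float64(0.076)] dir 4.7 px [272. 178.] w [-4.6 46.8 37. ]
[array([237., 216.]), array([272., 144.]), array([284., 176.])]
t [ 0.5507 -0.5086  0.065 ] len [np.float64(0.055), np.float64(0.077)] dir 89.2 px [415. 210.] w [ -73.9 -388.8   15. ]
t [ 0.5897 -0.0674  0.065 ] len [np.float64(0.03), np.float64(0.082)] dir 3.8 px [227. 197.] w [-3.9 48.5 15. ]
t [ 0.6131 -0.3238  0.065 ] len [np.float64(0.029), np.float64(0.081)] dir 97.0 px [336. 186.] w [   1.3 -209.    15. ]
t [ 0.8291 -0.1836  0.065 ] len [np.float64(0.074), np.float64(0.106)] dir 86.7 px [275. 101.] w [226.8 -84.3  15. ]
```

View pics/w4.png

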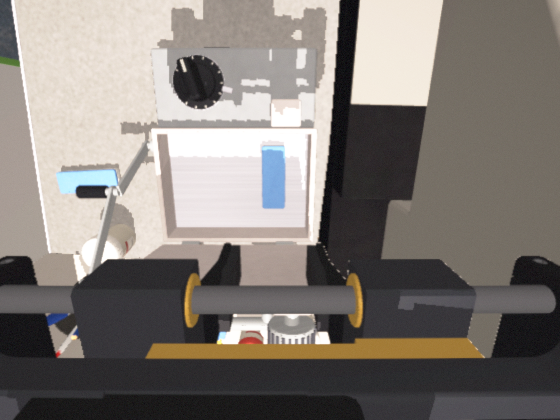

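Request:
{"method": "arm_command", "body": {"series": "-1 -27.2 0 0 110;-1 -27.2 0 0 110;-1 -27.2 0 0 110;-1 -27.2 0 0 110;-1 -27.2 0 0 110;-1 -27.2 0 0 110;-1 -27.2 0 0 110;-1 -27.2 0 0 110;-1 -27.2 0 0 110;-1 -27.2 0 0 110;0 0 0 0.1162 110;0 0 0 0.1162 110;0 0 0 0.1162 110;0 0 0 0.1162 110;0 0 0 0.1162 110;0 0 0 0.1162 110;0 0 0 0.1162 110;0 0 0 0.1162 110;0 0 0 0.1162 110;0 0 0 0.1162 110"}}

```text
time_s: 21.63
tool_pos: [0.6149, -0.3402, 0.3165]
tool_rot: [-179.9, -0.1, 117.2]
force: [-0.1, 0.3, -0.1]
grip_width: 0.049
grasp_force: 0.0
```

Request:
{"method": "arm_command", "body": {"series": "0 0 20 0.1162 110;0 0 20 0.1162 110;0 0 20 0.1162 110;0 0 20 0 110;0 0 20 0 110;0 0 0 0 110;0 0 0 0 110"}}

```text
time_s: 22.22
tool_pos: [0.6142, -0.3399, 0.216]
tool_rot: [-179.8, -0.2, 97.5]
force: [0.2, 0.0, 0.2]
grip_width: 0.0495
grasp_force: 0.0
```

```bash
python3 - <<'E'
from h import *
p,r,o=pose(); print(p,r,inv(p)); cm,im=snap('wrist','w5.png'); blues('w',im,cm,.065)
knob()
E
```

```text
[ 0.6142493  -0.33994991  0.21601465] [-1.79786122e+02 -1.50931954e-01  9.75114544e+01] [   1.35400585 -225.10768275  166.01464845]
w [ 0.6248 -0.4174  0.065 ] len [np.float64(0.024), np.float64(0.043)] dir 101.9 px [272. 264.] w [   6.4 -303.2   15. ]
w [ 0.6154 -0.3224  0.065 ] len [np.float64(0.029), np.float64(0.081)] dir 97.0 px [276. 178.] w [   3.7 -207.7   15. ]
w [ 0.8191 -0.1905  0.065 ] len [np.float64(0.083), np.float64(0.108)] dir 87.0 px [511.  67.] w [216.3 -90.5  15. ]
knob px [308.72222222 184.33333333] [ 5 33 13  3 18]
```

View pics/w5.png

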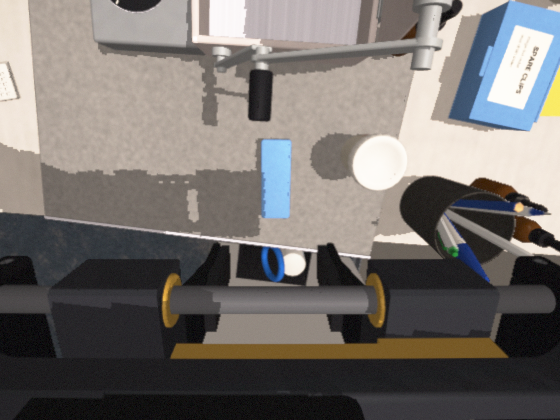

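Request:
{"method": "arm_command", "body": {"series": "0 2 20 0 110;0 0 20 0 110;0 0 20 0 110;0 0 20 0 110;0 0 20 0 110;0 0 20 0 110;0 0 15 0 110;0 0 13 0 110;0 0 7 0 110;0 0 3 0 110;0 0 0 0 110;0 0 0 0 255;0 0 0 0 255;0 0 0 0 255;0 0 0 0 255;0 0 0 0 255;0 0 0 0 255;0 0 0 0 255;0 0 0 0 255;0 0 0 0 255", "squeeze": 30}}

```text
time_s: 23.98
tool_pos: [0.6178, -0.3404, 0.0611]
tool_rot: [180.0, 0.0, 97.5]
force: [-0.9, -0.2, 5.7]
grip_width: 0.0297
grasp_force: 30.0
```

Request:
{"method": "arm_command", "body": {"series": "0 0 -5 0 255;0 0 -5 0 255;0 0 -10 0 255;0 0 0 0 255;0 0 0 0 255"}}

```text
time_s: 24.4
tool_pos: [0.6182, -0.3403, 0.0813]
tool_rot: [179.9, 0.1, 97.5]
force: [0.2, 1.4, -0.6]
grip_width: 0.0292
grasp_force: 30.0
```

```bash
python3 - <<'E'
from h import *
p,r,o=pose(); print(p,r,o['force'],o['grip_width']); cm,im=snap('wrist','w6.png'); blues('w',im,cm,.085)
knob(); ct=cam('top');im=cv2.imread('pics/k.png');cv2.imwrite('pics/k2.png',cv2.resize(im[100:260,220:400],None,fx=4,fy=3.6))
E
```

```text
[ 0.61815033 -0.34031289  0.08126354] [1.79917541e+02 6.00721228e-02 9.75092453e+01] [ 0.18054574  1.37022862 -0.56017106] 0.029204728572008672
w [ 0.6159 -0.3177  0.085 ] len [np.float64(0.028), np.float64(0.072)] dir 99.1 px [272. 222.] w [   4.6 -203.    35. ]
w [ 0.7394 -0.2326  0.085 ] len [np.float64(0.01), np.float64(0.027)] dir 112.3 px [548.  93.] w [ 133.8 -126.9   35. ]
knob px [308.57692308 184.11538462] [ 5 31 14  5 26]
```

View pics/w6.png

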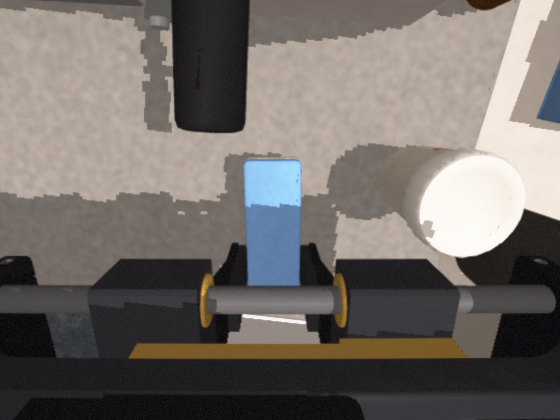

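Request:
{"method": "arm_command", "body": {"series": "0 0 -10 0 255;0 0 -20 0 255;0 0 -25 0 255;0 0 -25 0 255;0 0 -25 0 255;0 0 -25 0 255;0 0 -25 0 255;0 0 -25 0 255;0 0 -25 0 255;0 0 -25 0 255;0 0 -10 -0.1162 255;0 0 0 -0.1162 255;0 0 0 -0.1162 255;0 0 0 -0.1162 255;0 0 0 -0.1162 255;0 0 0 -0.1162 255;0 0 0 -0.1162 255;0 0 0 -0.1162 255;0 0 0 -0.1162 255;0 0 0 -0.1162 255", "squeeze": 40}}

```text
time_s: 26.17
tool_pos: [0.6173, -0.34, 0.3206]
tool_rot: [-180.0, -0.0, 164.4]
force: [-0.0, -0.2, -0.5]
grip_width: 0.0291
grasp_force: 40.0
```

Request:
{"method": "arm_command", "body": {"series": "0 0 0 -0.1162 255;0 0 0 -0.1162 255;0 0 0 -0.1162 255;0 0 0 0 255;0 0 0 0 255"}}

```text
time_s: 26.58
tool_pos: [0.6174, -0.3401, 0.3205]
tool_rot: [180.0, 0.0, -176.1]
force: [0.8, -0.0, -0.9]
grip_width: 0.029
grasp_force: 40.0
```

```bash
python3 - <<'E'
from h import *
p,r,o=pose(); print(p,r,inv(p),o['grip_width'],o['grasp_force']); t=W(0,-5,0); d=(t-p)*1e3; print('tool dx dy',-d@X,d@Y)
E
```

```text
[ 0.61739922 -0.34010914  0.32049629] [ 1.79989808e+02  3.19911207e-03 -1.76130136e+02] [   4.48481041 -225.4889814   270.4962908 ] 0.028991672072642097 39.98169958591461
tool dx dy 4.484810410108814 220.48898140313628
```

Request:
{"method": "arm_command", "body": {"series": "0.3 22 0 0 255;0.3 22 0 0 255;0.3 22 0 0 255;0.3 22 0 0 255;0.3 22 0 0 255;0.3 22 0 0 255;0.3 22 0 0 255;0.3 22 0 0 255;0.3 22 0 0 255;0.3 22 0 0 255;0 0 0 0 255;0 0 15 0 255;0 0 15 0 255;0 0 15 0 255;0 0 15 0 255;0 0 15 0 255;0 0 0 0 255;0 0 0 0 255"}}

```text
time_s: 28.08
tool_pos: [0.5985, -0.1213, 0.2449]
tool_rot: [180.0, -0.1, -176.1]
force: [0.7, -0.1, -0.6]
grip_width: 0.0284
grasp_force: 40.0
```

```bash
python3 - <<'E'
from h import *
p,r,o=pose(); print(p,r,inv(p),o['grip_width'],o['grasp_force']); cm,im=snap('wrist','w7.png')
E
```

```text
[ 0.59849566 -0.12131464  0.24493337] [ 1.79992086e+02 -7.96560679e-02 -1.76063290e+02] [  1.08125413  -5.90575396 194.93336721] 0.02838027540900597 39.98202860355377
```

View pics/w7.png

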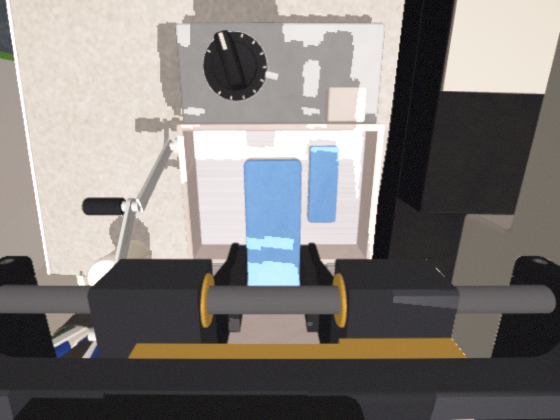

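Request:
{"method": "arm_command", "body": {"series": "0 0 15 0 255;0 0 15 0 255;0 0 15 0 255;0 0 15 0 255;0 0 10 0 255;0 0 10 0 255;0 0 0 0 255;0 0 0 0 255"}}

```text
time_s: 28.8
tool_pos: [0.5991, -0.1209, 0.1655]
tool_rot: [-180.0, 0.0, -176.0]
force: [0.0, -0.1, -0.7]
grip_width: 0.0291
grasp_force: 40.0
```

Request:
{"method": "arm_command", "body": {"series": "0 0 10 0 255;0 0 10 0 255;0 0 10 0 255;0 0 10 0 255;0 0 10 0 255;0 0 10 0 255;0 0 10 0 255;0 0 5 0 255;0 0 0 0 255;0 0 0 0 255"}}

```text
time_s: 29.63
tool_pos: [0.5989, -0.1208, 0.09]
tool_rot: [180.0, -0.0, -175.9]
force: [0.5, 0.6, -0.7]
grip_width: 0.0288
grasp_force: 40.0
```

```bash
python3 - <<'E'
from h import *
p,r,o=pose(); print(p,r,inv(p),o['force'],o['grip_width'],o['grasp_force'])
knob()
E
```

```text
[ 0.59890278 -0.12075411  0.08997978] [ 1.79985763e+02 -2.10089376e-02 -1.75930483e+02] [ 1.52694892 -5.37537848 39.9797759 ] [ 0.53058292  0.58114643 -0.65138091] 0.028840461924182062 39.98207867145538
knob px [308.41666667 183.75      ] [ 5 31 14  5 36]
```

Clear. Lower the last millimetres and release.

Request:
{"method": "arm_command", "body": {"series": "0 0 3 0 255;0 0 2 0 255;0 0 1 0 255;0 0 0 0 255;0 0 0 0 255"}}

```text
time_s: 30.1
tool_pos: [0.599, -0.1209, 0.0843]
tool_rot: [-180.0, 0.0, -175.9]
force: [-0.2, 0.3, -0.2]
grip_width: 0.0292
grasp_force: 40.0
```

Request:
{"method": "arm_command", "body": {"series": "0 0 1 0 255;0 0 0 0 150;0 0 0 0 150;0 0 0 0 150;0 0 0 0 150;0 0 0 0 150;0 0 -5 0 150;0 0 -10 0 150;0 0 -15 0 150;0 0 -20 0 150;0 0 -20 0 150;0 0 -25 0 150;0 0 -25 0 150;0 0 -25 0 150;0 0 -25 0 150;0 0 -25 0 150;0 0 -25 0 150;0 0 -20 0 150;0 0 0 0 150"}}

```text
time_s: 31.68
tool_pos: [0.6008, -0.1204, 0.3293]
tool_rot: [-179.9, 0.5, -175.9]
force: [0.3, -0.1, 0.7]
grip_width: 0.0357
grasp_force: 0.0
```

```bash
python3 - <<'E'
from h import *
p,r,o=pose(); print(p,r,inv(p)); cm,im=snap('wrist','w8.png'); blues('w',im,cm,.087)
ct,it=snap('top','t8.png'); blues('t',it,ct,.087,100)
E
```

```text
[ 0.60083414 -0.12038276  0.32927511] [-179.85551178    0.46354901 -175.92501136] [  3.47971506  -5.14136472 279.27511492]
w [ 0.5968 -0.1204  0.087 ] len [np.float64(0.026), np.float64(0.052)] dir 4.7 px [273. 172.] w [-0.6 -4.9 37. ]
w [ 0.5891 -0.0687  0.087 ] len [np.float64(0.027), np.float64(0.077)] dir 4.1 px [313. 168.] w [-4.5 47.2 37. ]
t [ 0.2559 -0.3279  0.087 ] len [np.float64(0.024), np.float64(0.033)] dir 54.3 px [346. 344.] w [-355.2 -187.8   37. ]
t [ 0.5475 -0.5007  0.087 ] len [np.float64(0.05), np.float64(0.081)] dir 115.1 px [415. 210.] w [ -76.6 -380.7   37. ]
t [ 0.5821 -0.1283  0.087 ] len [np.float64(0.021), np.float64(0.079)] dir 179.9 px [252. 198.] w [-15.8 -11.7  37. ]
t [ 0.84   -0.1953  0.087 ] len [np.float64(0.056), np.float64(0.119)] dir 58.9 px [280.  93.] w [236.8 -96.7  37. ]
t [ 0.9543 -0.1764  0.087 ] len [np.float64(0.026), np.float64(0.074)] dir 84.8 px [272.  51.] w [352.1 -86.   37. ]
```

```bash
python3 - <<'E'
from h import *
cm=cam('wrist'); im=cv2.imread('pics/w8.png'); hsv=cv2.cvtColor(im,cv2.COLOR_BGR2HSV)
m=cv2.inRange(hsv,(95,60,60),(122,255,255)); m[250:]=0
for c in cv2.findContours(m,0,2)[0]:
    if cv2.contourArea(c)<60: continue
    b=cv2.boxPoints(cv2.minAreaRect(c)); print(cv2.contourArea(c),b.round(0).tolist(),[inv(onz(cm,q,.087)).round(0).tolist() for q in b])
for v in range(135,225,6): print(v,[tuple(im[v,u]) for u in(262,273,284)])
E
```

```text
1294.0 [[300.0, 197.0], [303.0, 135.0], [326.0, 136.0], [323.0, 198.0]] [[29.0, 32.0, 37.0], [-51.0, 33.0, 37.0], [-50.0, 61.0, 37.0], [31.0, 62.0, 37.0]]
1290.0 [[262.0, 129.0], [284.0, 129.0], [284.0, 191.0], [262.0, 191.0]] [[-58.0, -18.0, 37.0], [-58.0, 9.0, 37.0], [21.0, 10.0, 37.0], [21.0, -19.0, 37.0]]
135 [(np.uint8(253), np.uint8(230), np.uint8(182)), (np.uint8(254), np.uint8(239), np.uint8(187)), (np.uint8(253), np.uint8(237), np.uint8(208))]
141 [(np.uint8(253), np.uint8(233), np.uint8(194)), (np.uint8(254), np.uint8(239), np.uint8(190)), (np.uint8(254), np.uint8(246), np.uint8(228))]
147 [(np.uint8(252), np.uint8(228), np.uint8(190)), (np.uint8(254), np.uint8(238), np.uint8(187)), (np.uint8(254), np.uint8(239), np.uint8(214))]
153 [(np.uint8(211), np.uint8(171), np.uint8(146)), (np.uint8(240), np.uint8(194), np.uint8(143)), (np.uint8(235), np.uint8(200), np.uint8(168))]
159 [(np.uint8(210), np.uint8(178), np.uint8(160)), (np.uint8(219), np.uint8(168), np.uint8(127)), (np.uint8(212), np.uint8(177), np.uint8(152))]
165 [(np.uint8(203), np.uint8(173), np.uint8(154)), (np.uin
[... 700 characters left out ...]
(226), np.uint8(234)), (np.uint8(226), np.uint8(224), np.uint8(232)), (np.uint8(222), np.uint8(221), np.uint8(229))]
201 [(np.uint8(227), np.uint8(225), np.uint8(233)), (np.uint8(224), np.uint8(224), np.uint8(232)), (np.uint8(224), np.uint8(223), np.uint8(231))]
207 [(np.uint8(225), np.uint8(224), np.uint8(232)), (np.uint8(226), np.uint8(226), np.uint8(233)), (np.uint8(225), np.uint8(223), np.uint8(231))]
213 [(np.uint8(229), np.uint8(228), np.uint8(235)), (np.uint8(229), np.uint8(228), np.uint8(236)), (np.uint8(226), np.uint8(225), np.uint8(233))]
219 [(np.uint8(151), np.uint8(159), np.uint8(177)), (np.uint8(151), np.uint8(161), np.uint8(177)), (np.uint8(154), np.uint8(163), np.uint8(178))]
```

```bash
python3 - <<'E'
from h import *
ct=cam('top'); f=lambda u,v:(190+u/3.5-.36,80+v/3-.33)
for n,u,v,z in(('upL',376,240,.215),('upR',384,240,.215),('pinEnd',391,180,.239),('pinStart',345,180,.239),('lowL',369,340,.14),('lowR',376,340,.14),('knobL',392,292,.182),('knobR',440,292,.182)): print(n,inv(onz(ct,f(u,v),z)).round(1))
E
```

```text
upL [  27.4 -112.   165. ]
upR [  27.  -116.6  165. ]
pinEnd [  60.1 -122.4  189. ]
pinStart [ 62.2 -96.8 189. ]
lowL [ -24.2 -106.4   90. ]
lowR [ -24.5 -110.7   90. ]
knobL [  -0.6 -120.5  132. ]
knobR [  -3.  -148.8  132. ]
```

Request:
{"method": "arm_command", "body": {"series": "8.6 -21.8 0 0 255;8.6 -21.8 0 0 255;8.6 -21.8 0 0 255;8.6 -21.8 0 0 255;8.6 -21.8 0 0 255;8.6 -21.8 0 0 255;0 0 0 0.124 255;0 0 0 0.124 255;0 0 0 0.124 255;0 0 0 0.124 255;0 0 0 0.124 255;0 0 0 0.124 255;0 0 0 0.124 255;0 0 0 0.124 255;0 0 0 0.124 255;0 0 0 0.124 255;0 0 0 0.124 255;0 0 0 0.124 255;0 0 0 0.124 255;0 0 0 0.124 255"}}

```text
time_s: 33.45
tool_pos: [0.556, -0.2548, 0.3219]
tool_rot: [-179.9, -0.0, 84.2]
force: [-0.1, 0.4, -0.7]
grip_width: 0.0003
grasp_force: 0.0
```

Request:
{"method": "arm_command", "body": {"series": "0 0 0 0.124 255;0 0 0 0.124 255;0 0 0 0.124 255;0 0 0 0.124 255;0 0 0 0.124 255;0 0 0 0 255;0 0 0 0 255;0 0 0 0 255"}}

```text
time_s: 34.12
tool_pos: [0.5564, -0.2549, 0.3226]
tool_rot: [-179.9, 0.0, 49.2]
force: [-0.8, -0.0, -0.1]
grip_width: 0.0006
grasp_force: 0.0
```

```bash
python3 - <<'E'
from h import *
p,r,o=pose(); print(p,r,inv(p),o['qpos'],o['grip_width']); cm,im=snap('wrist','w9.png')
knob()
# tool axes in warmer
Rt=R.from_euler('xyz',r,degrees=True).as_matrix(); M=np.c_[X,Y,Z].T@Rt
def rows(pts):
    d=np.diff(np.array(pts),axis=0); return "; ".join(" ".join(f"{t:.1f}" for t in M.T@q) for q in d)
P0=inv(p); print('approach',(M.T@(np.array([-50,-136,120])-P0)).round(1))
an=np.radians(np.linspace(66,32,9)); K=[np.array([-50+91*np.cos(a)-24.3,-136,46+91*np.sin(a)-9]) for a in an]
print(K[0],K[-1]); print(rows([[-50,-136,120]]+K))
E
```

```text
[ 0.55640342 -0.25486976  0.32258787] [-1.79934935e+02  2.38132992e-02  4.92475653e+01] [ -50.33846561 -136.15451415  272.58787054] [ 43.71501894  14.02371569 -26.67785311  78.64657599   6.24369082
  88.84888075 -23.15959645] 0.0005552956433750988
approach [  0.4   0.3 152.6]
[ -37.28696548 -136.          120.13263665] [   2.87237675 -136.           85.22265305]
9.0 9.0 -0.1; 4.3 4.3 3.0; 4.1 4.1 3.4; 3.9 3.9 3.8; 3.7 3.7 4.2; 3.5 3.5 4.6; 3.2 3.2 5.0; 3.0 3.0 5.3; 2.7 2.7 5.6
```

Request:
{"method": "arm_command", "body": {"series": "0 0 20 0 255;0 0 20 0 255;0 0 20 0 255;0 0 20 0 255;0 0 20 0 255;0 0 20 0 255;0 0 20 0 255;0 0 12 0 255;0 0 0 0 255;0 0 0 0 255"}}

```text
time_s: 35.05
tool_pos: [0.5566, -0.255, 0.1711]
tool_rot: [-180.0, 0.0, 49.1]
force: [-1.0, -0.4, 1.1]
grip_width: 0.0006
grasp_force: 0.0
```

Request:
{"method": "arm_command", "body": {"series": "3 3 0 0 255;3 3 0 0 255;3 3 0 0 255;2.1 2.1 1.5 0 255;2.1 2.1 1.5 0 255;2 2 1.7 0 255;2 2 1.7 0 255;0 0 0 0 255;0 0 0 0 255"}}

```text
time_s: 35.8
tool_pos: [0.581, -0.2531, 0.1645]
tool_rot: [-180.0, 0.0, 49.1]
force: [0.1, -0.0, 0.3]
grip_width: 0.0003
grasp_force: 0.1
```

```bash
python3 - <<'E'
from h import *
p,r,o=pose(); print(p,r,inv(p),o['force']); cm,im=snap('side','s10.png')
cm,im=snap('top','t10.png')
E
```

```text
[ 0.58099041 -0.25309041  0.16448257] [-1.79965958e+02  4.97248812e-03  4.90810973e+01] [ -25.68721205 -136.1161142   114.48256511] [ 0.07927218 -0.04909609  0.28405463]
```

Request:
{"method": "arm_command", "body": {"series": "2 2 2 0 255;2 2 2 0 255;2 2 2 0 255;2 2 2 0 255;0 0 0 0 255;0 0 0 0 255"}}

```text
time_s: 36.4
tool_pos: [0.5924, -0.2522, 0.1565]
tool_rot: [-180.0, 0.0, 49.1]
force: [-0.5, 0.5, 0.5]
grip_width: 0.0006
grasp_force: 0.1
```

```bash
python3 - <<'E'
from h import *
p,r,o=pose(); print(p,r,inv(p),o['force']); cm,im=snap('side','s11.png')
ct,it=snap('top','t11.png')
a=cv2.resize(im[140:300,190:350],None,fx=2.5,fy=3.5); b=cv2.resize(it[90:250,220:380],None,fx=2.4,fy=3.5)
cv2.imwrite('pics/c11.png',np.hstack([a,b]))
E
```

```text
[ 0.5923739  -0.25224124  0.15650131] [-1.79968713e+02  2.05832402e-03  4.90884706e+01] [ -14.27217316 -136.07304215  106.50131453] [-0.45376986  0.48284424  0.54903568]
```

View pics/c11.png

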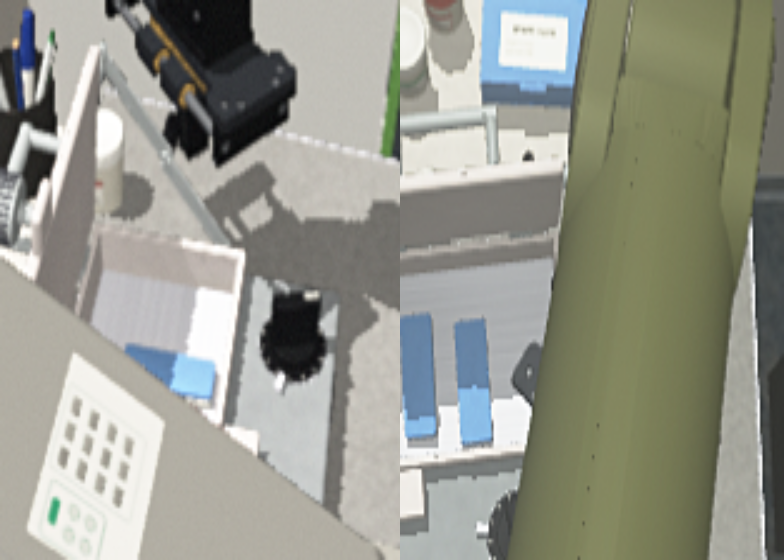

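Request:
{"method": "arm_command", "body": {"series": "2 2 2 0 255;2 2 2 0 255;2 2 2 0 255;2 2 2.5 0 255;2 2 2.5 0 255;2 2 2.5 0 255;2 2 3 0 255;2 2 3 0 255;0 0 0 0 255;0 0 0 0 255"}}

```text
time_s: 37.33
tool_pos: [0.6125, -0.2535, 0.1363]
tool_rot: [-179.9, 0.3, 48.9]
force: [-6.5, -4.1, -0.5]
grip_width: 0.0002
grasp_force: 3.8
```

```bash
python3 - <<'E'
from h import *
p,r,o=pose(); print(p,r,inv(p),o['force']); cm,im=snap('side','s12.png')
# lid tip in side: bar edge
a=cv2.resize(im[140:300,190:350],None,fx=2.5,fy=3.5); b=cv2.resize(cv2.imread('pics/s11.png')[140:300,190:350],None,fx=2.5,fy=3.5)
cv2.imwrite('pics/c12.png',np.hstack([a,b]))
E
```

```text
[ 0.61252712 -0.25346027  0.13628678] [-179.86730615    0.27115559   48.91868829] [   5.7446272  -138.71239132   86.28678199] [-6.47591192 -4.0597443  -0.54418017]
```

View pics/c12.png

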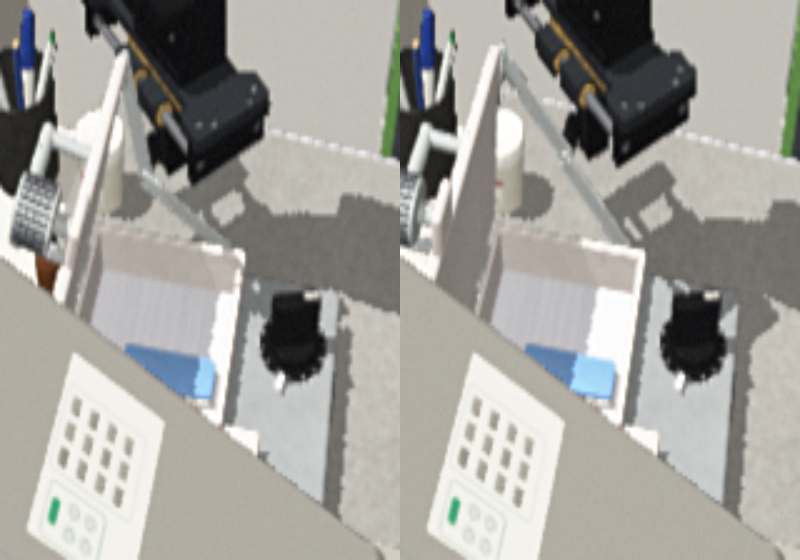

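Request:
{"method": "arm_command", "body": {"series": "-5 0 0 0 255;-10 0 0 0 255;-15 0 0 0 255;-20 0 0 0 255;-20 0 0 0 255;-20 0 0 0 255;0 0 -20 0 255;0 0 -20 0 255;0 0 -20 0 255;0 0 -20 0 255;0 0 -20 0 255;0 0 -20 0 255;0 0 0 0 255;0 0 0 0 255;0 0 0 0 255;0 0 0 0 255"}}

```text
time_s: 38.72
tool_pos: [0.555, -0.319, 0.256]
tool_rot: [-179.9, 0.0, 49.0]
force: [-0.6, -0.4, 0.8]
grip_width: 0.0004
grasp_force: 0.0
```

```bash
python3 - <<'E'
from h import *
p,r,o=pose(); print(p,r,inv(p),o['force']); cm,im=snap('side','s13.png')
m=(im.max(2)<60)
d=[cv2.absdiff(im,cv2.imread(f'pics/{f}.png'))[140:260,190:300].mean() for f in('s0','s12') if __import__('os').path.exists(f'pics/{f}.png')]
d0=cv2.absdiff(im,cv2.imread('pics/side0.png'))[195:250,215:300].mean(); d1=cv2.absdiff(cv2.imread('pics/s12.png'),cv2.imread('pics/side0.png'))[195:250,215:300].mean(); print(d,d0,d1)
E
```

```text
[ 0.55504265 -0.31899895  0.25595157] [-1.79891499e+02  3.22735166e-02  4.90488514e+01] [ -56.22509636 -200.02745031  205.95156769] [-0.56170538 -0.43214086  0.77836278]
[np.float64(54.405151515151516)] 34.91222816399287 39.312442067736185
```

Request:
{"method": "arm_command", "body": {"series": "0 0 -20 0 150;0 0 -20 0 150;0 0 -20 0 150;0 0 0 -0.12 150;0 0 0 -0.12 150;0 0 0 -0.12 150;0 0 0 -0.12 150;0 0 0 -0.12 150;0 0 0 -0.12 150;0 0 0 -0.12 150;0 0 0 -0.12 150;0 0 0 -0.12 150;0 0 0 -0.12 150;0 0 0 0 150;0 0 0 0 150;0 0 0 0 150;0 0 0 0 150;0 0 0 0 150;0 0 0 0 150"}}

```text
time_s: 40.35
tool_pos: [0.5559, -0.3188, 0.3173]
tool_rot: [-180.0, 0.0, 117.8]
force: [-0.0, -0.1, -0.3]
grip_width: 0.0357
grasp_force: 0.0
```

```bash
python3 - <<'E'
from h import *
p,r,o=pose(); print(p,r,inv(p)); cm,im=snap('side','s14.png'); s0=cv2.imread('pics/side0.png')
print(cv2.absdiff(im,s0)[195:250,215:300].mean())
ct,it=snap('top','t14.png'); print(cv2.absdiff(it,cv2.imread('pics/top0.png'))[150:260,200:270].mean())
E
```

```text
[ 0.55592354 -0.31876475  0.31733272] [-1.79993581e+02  4.29088682e-03  1.17783126e+02] [ -55.32986461 -199.8560461   267.33272308]
2.4705882352941178
0.4710822510822511
```

Request:
{"method": "arm_command", "body": {"series": "22.3 6.3 0 0 80;22.3 6.3 0 0 80;22.3 6.3 0 0 80;22.3 6.3 0 0 80;22.3 6.3 0 0 80;22.3 6.3 0 0 80;22.3 6.3 0 0 80;22.3 6.3 0 0 80;22.3 6.3 0 0 80;22.3 6.3 0 0 80;0 0 0 0 80;0 0 0 0 80"}}

```text
time_s: 41.45
tool_pos: [0.5076, -0.0908, 0.3179]
tool_rot: [180.0, 0.1, 118.0]
force: [-0.3, -1.2, -0.3]
grip_width: 0.0598
grasp_force: 0.0
```

```bash
python3 - <<'E'
from h import *
p,r,o=pose(); print(p,r,inv(p)); cm,im=snap('wrist','w15.png')
g=cv2.medianBlur(cv2.cvtColor(im,cv2.COLOR_BGR2GRAY),3)
e=proj(cm,W(-87,61,111))[0]; print('exp',e)
c=cv2.HoughCircles(g,cv2.HOUGH_GRADIENT,1,30,param1=100,param2=15,minRadius=15,maxRadius=45)
for q in (c[0] if c is not None else []):
    if np.hypot(*(q[:2]-e))<60: print(q,inv(onz(cm,q[:2],.161)),onz(cm,q[:2],.161))
u,v=map(int,e); a=im[max(0,v-130):v+130,max(0,u-170):u+170]; cv2.imwrite('pics/w15z.png',cv2.resize(a,None,fx=2.2,fy=2.2))
E
```

```text
[ 0.5075893  -0.09081337  0.31793741] [1.79990593e+02 1.07406207e-01 1.17977805e+02] [-87.44387925  30.93978712 267.93740657]
exp [283.6861155  167.50995851]
[285.5 167.5  17.1] [-85.30089607  61.76862803 111.        ] [ 0.50754959 -0.05991017  0.161     ]
[277.5 205.5  32.2] [-76.07292325  21.28588271 111.        ] [ 0.51961369 -0.09964007  0.161     ]
[318.5 156.5  34.3] [-59.31942875  85.68737702 111.        ] [ 0.53177686 -0.03421615  0.161     ]
[268.5 129.5  38.8] [-116.57147361   89.38283469  111.        ] [ 0.47440679 -0.03457346  0.161     ]
```

View pics/w15z.png

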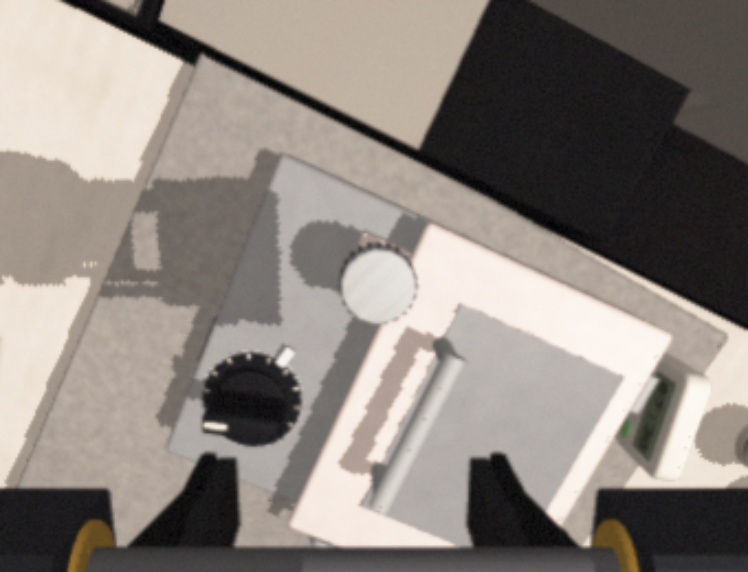

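Request:
{"method": "arm_command", "body": {"series": "0 0 0 -0.1178 80;0 0 0 -0.1178 80;0 0 0 -0.1178 80;0 0 0 -0.1178 80;6 8.3 0 0 90;6 8.3 0 0 100;6.2 8.3 0 0 100;0 0 15 0 100;0 0 15 0 100;0 0 15 0 100;0 0 15 0 100;0 0 15 0 100;0 0 15 0 100;0 0 10 0 100;0 0 10 0 100;0 0 10 0 100;0 0 10 0 100;0 0 0 0 100;0 0 0 0 100"}}

```text
time_s: 43.08
tool_pos: [0.5068, -0.0613, 0.187]
tool_rot: [-180.0, -0.0, 144.8]
force: [-0.7, 0.7, 0.3]
grip_width: 0.0527
grasp_force: 0.0
```

Request:
{"method": "arm_command", "body": {"series": "0.6 0.8 15 0 100;0 0 15 0 100;0 0 15 0 100;0 0 8 0 100;0 0 6 0 100;0 0 0 0 100;0 0 0 0 255;0 0 0 0 255;0 0 0 0 255;0 0 0 0 255;0 0 0 0 255;0 0 0 0 255;0 0 0 0 255", "squeeze": 10}}

```text
time_s: 44.17
tool_pos: [0.5066, -0.062, 0.129]
tool_rot: [-179.9, 0.0, 144.8]
force: [-4.3, -2.7, 5.3]
grip_width: 0.0355
grasp_force: 10.0
```

Request:
{"method": "arm_command", "body": {"series": "0 -1 0 0 255;0 0 0 0.12 255;0 0 0 0.12 255;0 0 0 0.12 255;0 0 0 0.12 255;0 0 0 0.12 255;0 0 0 0.12 255;0 0 0 0 255;0 0 0 0 255"}}

```text
time_s: 44.92
tool_pos: [0.5058, -0.0625, 0.129]
tool_rot: [-179.9, 0.1, 103.5]
force: [-5.3, -3.2, 5.9]
grip_width: 0.0354
grasp_force: 10.0
```

```bash
python3 - <<'E'
from h import *
p,r,o=pose(); print(p,r,o['force'],o['wrist_torque'],o['grip_width'],o['qpos'])
E
```

```text
[ 0.50578881 -0.06248292  0.12899347] [-1.79901034e+02  9.47698855e-02  1.03487046e+02] [-5.29442679 -3.18093607  5.94551811] [-0.79237366  0.97619867 -0.07690569] 0.03542962741898816 [ 41.58018142   8.30010412 -40.11678072 108.36574151   5.99824633
  65.45838412  12.7417587 ]
```

Request:
{"method": "arm_command", "body": {"series": "0 0 -1.5 0 255;0 0 0 0.12 255;0 0 0 0.12 255;0 0 0 0.12 255;0 0 0 0 255"}}

```text
time_s: 45.33
tool_pos: [0.5053, -0.0625, 0.1292]
tool_rot: [-179.9, 0.1, 82.7]
force: [-3.3, -4.7, -0.8]
grip_width: 0.0357
grasp_force: 10.0
```

```bash
python3 - <<'E'
from h import *
p,r,o=pose(); print(p,r,o['force'],o['wrist_torque'],o['grip_width'])
E
```

```text
[ 0.50529901 -0.06248756  0.12916586] [-1.79884859e+02  9.18377846e-02  8.26757262e+01] [-3.26662872 -4.73574317 -0.79391491] [-1.0067139   0.54897319  0.03108956] 0.03569734780048875
```

Request:
{"method": "arm_command", "body": {"series": "-1.6 -0.8 0 0 255;0 0 0 0.12 255;0 0 0 0.12 255;0 0 0 0.12 255;0 0 0 0.12 255;0 0 0 0.12 255;0 0 0 0.12 255;0 0 0 0 255;0 0 0 0 255"}}

```text
time_s: 46.08
tool_pos: [0.5045, -0.0621, 0.1292]
tool_rot: [-179.9, 0.0, 42.0]
force: [-3.2, -0.9, -2.0]
grip_width: 0.0356
grasp_force: 10.0
```

```bash
python3 - <<'E'
from h import *
p,r,o=pose(); print(p,r,o['force'],o['wrist_torque'],o['grip_width'],o['qpos'][6])
E
```

```text
[ 0.50453499 -0.06208913  0.12919219] [-1.79889633e+02  4.74134953e-02  4.19601299e+01] [-3.2222764  -0.87392949 -1.9808873 ] [-0.14947696  0.71572217 -0.09937658] 0.03559610742953135 -47.7813649322781
```

Request:
{"method": "arm_command", "body": {"series": "0 0 0 0.1 255;0 0 0 0.1 255;0 0 0 0 255;0 0 0 0 255"}}

```text
time_s: 46.42
tool_pos: [0.5045, -0.0619, 0.1292]
tool_rot: [-179.9, 0.1, 30.6]
force: [-4.6, 1.3, -2.4]
grip_width: 0.0355
grasp_force: 10.0
```

```bash
python3 - <<'E'
from h import *
p,r,o=pose(); print(p,r,o['force'],o['wrist_torque'],o['grip_width'],o['qpos'][6])
E
```

```text
[ 0.50448978 -0.06187169  0.12923706] [-1.79881232e+02  7.19387931e-02  3.05508999e+01] [-4.58998602  1.26802396 -2.36332526] [ 0.2341894   1.00807106 -0.11084534] 0.03553961302478231 -59.07788287568372
```

Request:
{"method": "arm_command", "body": {"series": "0 0 0 0.1 255;0 0 0 0.1 255;0 0 0 0 255;0 0 0 0 255"}}

```text
time_s: 46.75
tool_pos: [0.5054, -0.0614, 0.1297]
tool_rot: [-179.9, -0.0, 19.1]
force: [-3.7, 4.3, -3.5]
grip_width: 0.0355
grasp_force: 10.0
```

```bash
python3 - <<'E'
from h import *
p,r,o=pose(); print(p,r,o['force'],o['wrist_torque'],o['grip_width'],o['qpos'][6],o['effort'][6])
E
```

```text
[ 0.50541434 -0.0613704   0.12970345] [-1.79913011e+02 -2.44746811e-02  1.91207437e+01] [-3.7162586  4.2912441 -3.5230058] [ 0.74335874  0.59784495 -0.05256882] 0.03553710979983111 -70.41440828115604 -0.0877101975493133
```

Request:
{"method": "arm_command", "body": {"series": "0 0 0 0.1 255;0 0 0 0 255;0 0 0 0 255"}}

```text
time_s: 47.0
tool_pos: [0.5052, -0.0614, 0.1298]
tool_rot: [-179.9, 0.0, 13.4]
force: [-2.8, 3.6, -1.1]
grip_width: 0.0357
grasp_force: 10.0
```

```bash
python3 - <<'E'
from h import *
p,r,o=pose(); print(p,r,o['force'],o['wrist_torque'],o['grip_width'],o['qpos'][6],o['effort'][6])
E
```

```text
[ 0.50524184 -0.06139159  0.12978996] [-1.79908348e+02  7.98222583e-03  1.33755695e+01] [-2.79306497  3.59901382 -1.06163156] [ 0.85195607  0.80147877 -0.05954446] 0.035678519548727236 -76.09895337087701 -0.04168484243564308
```

Request:
{"method": "arm_command", "body": {"series": "0 0 0 0.1 255;0 0 0 0 255;0 0 0 0 255"}}

```text
time_s: 47.25
tool_pos: [0.5054, -0.0614, 0.1299]
tool_rot: [-179.9, -0.0, 7.7]
force: [-3.8, 4.3, -1.2]
grip_width: 0.0354
grasp_force: 10.0
```

```bash
python3 - <<'E'
from h import *
p,r,o=pose(); print(p,r,o['force'],o['wrist_torque'],o['grip_width'],o['qpos'][6],o['effort'][6])
E
```

```text
[ 0.50542821 -0.06136077  0.12991968] [-1.79913967e+02 -6.78581569e-03  7.65053624e+00] [-3.82478282  4.25303889 -1.22096863] [ 0.85776119  0.81094533 -0.05714306] 0.03543828752201369 -81.77062665949964 -0.028746699099428952
```

Request:
{"method": "arm_command", "body": {"series": "0 0 0 0.06 255;0 0 0 0.06 255;0 0 0 0 255;0 0 0 0 255"}}

```text
time_s: 47.58
tool_pos: [0.5058, -0.0614, 0.1301]
tool_rot: [-179.9, -0.0, 0.8]
force: [-3.0, 4.9, -0.2]
grip_width: 0.0355
grasp_force: 10.0
```

```bash
python3 - <<'E'
from h import *
p,r,o=pose(); print(p,r,o['force'],o['wrist_torque'],o['grip_width'],o['qpos'][6],o['effort'][6])
E
```

```text
[ 0.50575614 -0.06137224  0.1300556 ] [-1.79918191e+02 -3.89900761e-02  7.95400890e-01] [-2.96645368  4.93667511 -0.20169518] [1.01040759 0.6405557  0.01454914] 0.03554635897071924 -88.56234209880942 -0.0765295629389584
```

Request:
{"method": "arm_command", "body": {"series": "0 0 0 0.06 255;0 0 0 0.06 255;0 0 0 0.06 255;0 0 0 0 255"}}

```text
time_s: 47.92
tool_pos: [0.5062, -0.0615, 0.1303]
tool_rot: [-179.9, -0.1, -9.6]
force: [-2.6, 4.4, 0.1]
grip_width: 0.0354
grasp_force: 10.0
```

```bash
python3 - <<'E'
from h import *
p,r,o=pose(); print(p,r,o['force'],o['wrist_torque'],o['grip_width'],o['qpos'][6],o['effort'][6])
E
```

```text
[ 0.50619423 -0.06152602  0.13028466] [-1.79919937e+02 -8.14512266e-02 -9.63845998e+00] [-2.55710076  4.38888802  0.12523871] [1.09570015 0.45738075 0.01779932] 0.03536111324821629 -98.89939778680335 -0.6543106399476528
```

Request:
{"method": "arm_command", "body": {"series": "0 0 0 0.06 255;0 0 0 0.06 255;0 0 0 0.06 255;0 0 0 0 255"}}

```text
time_s: 48.25
tool_pos: [0.5065, -0.0618, 0.1304]
tool_rot: [-179.9, -0.1, -20.0]
force: [-0.4, 5.0, 0.1]
grip_width: 0.0355
grasp_force: 10.0
```

```bash
python3 - <<'E'
from h import *
p,r,o=pose(); print(p,r,o['force'],o['wrist_torque'],o['grip_width'],o['qpos'][6],o['effort'][6])
E
```

```text
[ 0.50645543 -0.06177132  0.13036976] [-1.79910052e+02 -1.04965658e-01 -1.99577276e+01] [-0.35550657  4.97643059  0.06552905] [1.23769895 0.21984072 0.0184446 ] 0.035530091082325695 -109.11634235734424 -0.6486648134887218
```

Request:
{"method": "arm_command", "body": {"series": "0 0 0 0 255;0 0 0 0 255;0 0 0 0 255"}}

```text
time_s: 48.5
tool_pos: [0.5065, -0.0618, 0.1304]
tool_rot: [-179.9, -0.1, -19.9]
force: [-0.7, 5.9, -0.1]
grip_width: 0.0355
grasp_force: 10.0
```

```bash
python3 - <<'E'
from h import *
p,r,o=pose(); print(p,r,o['force'],o['wrist_torque'],o['qpos'][6],o['effort'][6])
E
```

```text
[ 0.50647492 -0.06177118  0.13039798] [-1.79897693e+02 -1.04262216e-01 -1.98684028e+01] [-0.67967254  5.88496802 -0.13406906] [ 1.27178208  0.15387573 -0.00912327] -109.0132626995567 -0.009539648308418691
```

Request:
{"method": "arm_command", "body": {"series": "0 0 0 0 255;0 0 0 0 255;0 0 0 0.05 255;0 0 0 0.05 255;0 0 0 0 255", "squeeze": 30}}

```text
time_s: 48.92
tool_pos: [0.5065, -0.0619, 0.1305]
tool_rot: [-179.9, -0.1, -25.7]
force: [-0.2, 4.6, 1.2]
grip_width: 0.0354
grasp_force: 30.0
```

```bash
python3 - <<'E'
from h import *
p,r,o=pose(); print(p,r,o['force'],o['wrist_torque'],o['qpos'][6],o['effort'][6],o['joint_velocities'][6])
E
```

```text
[ 0.50651593 -0.06194747  0.13046859] [-1.79918072e+02 -1.13404289e-01 -2.56654431e+01] [-0.18202559  4.59970498  1.19156387] [1.19591381 0.08644428 0.16776615] -114.78013628142574 -0.6256117857992649 2.9016186465357507
```

Request:
{"method": "arm_command", "body": {"series": "0 0 0 0 255;0 0 0 0 255;0 0 0 0 255"}}

```text
time_s: 49.17
tool_pos: [0.5065, -0.0619, 0.1304]
tool_rot: [-179.9, -0.1, -25.6]
force: [0.4, 5.9, -0.2]
grip_width: 0.0351
grasp_force: 30.0
```

```bash
python3 - <<'E'
from h import *
p,r,o=pose(); print(p,r,o['force'],o['wrist_torque'],o['qpos'][6],o['effort'][6],o['joint_velocities'][6])
E
```

```text
[ 0.50652296 -0.06191789  0.13044662] [-1.79899332e+02 -1.03433544e-01 -2.55970195e+01] [ 0.40273092  5.8589333  -0.19967479] [1.23705018 0.04449247 0.1252607 ] -114.69183334781438 -0.17252936493605375 0.05177791930010519
```

Request:
{"method": "arm_command", "body": {"series": "0 0 0 0.04 255;0 0 0 0.04 255;0 0 0 0 255;0 0 0 0 255;0 0 0 0 255"}}

```text
time_s: 49.58
tool_pos: [0.5065, -0.062, 0.1305]
tool_rot: [-179.9, -0.1, -30.1]
force: [0.6, 5.6, 0.7]
grip_width: 0.035
grasp_force: 30.0
```

```bash
python3 - <<'E'
from h import *
p,r,o=pose(); print(p,r,o['force'],o['wrist_torque'],o['qpos'][6],o['effort'][6],o['joint_velocities'][6])
E
```

```text
[ 0.50650365 -0.06204267  0.13052576] [-1.79916220e+02 -1.09677747e-01 -3.01396241e+01] [0.55331875 5.61903296 0.66237829] [1.20695454 0.1096028  0.46964048] -119.21078876619298 -0.4424344561994076 0.025416490743324777
```

Request:
{"method": "arm_command", "body": {"series": "0 0 0 -0.04 255;0 0 0 -0.04 255;0 0 0 0 100;0 0 0 0 100;0 0 0 0 100;0 0 0 0 100;0 0 0 0 100;0 0 -10 0 100;0 0 -15 0 100;0 0 -15 0 100;0 0 -20 0 100;0 0 -20 0 100;0 0 -20 0 100;0 0 -20 0 100;0 0 -20 0 100;0 0 -20 0 100;0 0 0 0 100"}}

```text
time_s: 51.0
tool_pos: [0.5075, -0.0629, 0.295]
tool_rot: [-179.9, -0.5, -25.9]
force: [1.2, -0.3, 0.8]
grip_width: 0.0529
grasp_force: 0.0
```

Request:
{"method": "arm_command", "body": {"series": "0 0 20 0 100;0 0 20 0 100;0 0 20 0 100;0 0 20 0 100;0 0 20 0 100;0 0 20 0 100;0 0 20 0 100;0 0 15 0 100;0 0 10 0 100;0 0 0 0 100;0 0 0 0 255;0 0 0 0 255;0 0 0 0 255;0 0 0 0 255;0 0 0 0 255;0 0 0 0 255;0 0 0 0 255", "squeeze": 25}}

```text
time_s: 52.42
tool_pos: [0.5064, -0.0619, 0.1257]
tool_rot: [-179.9, -0.1, -25.9]
force: [2.1, 3.1, 3.9]
grip_width: 0.0353
grasp_force: 25.0
```

```bash
python3 - <<'E'
from h import *
p,r,o=pose(); print(p,r,o['force'],o['wrist_torque'],o['qpos'][6],o['effort'][6],o['grip_width'])
E
```

```text
[ 0.50642586 -0.06187065  0.12570841] [-1.79914332e+02 -1.01270468e-01 -2.58855622e+01] [2.05724039 3.13732552 3.88551724] [ 0.84267707 -0.34511565 -0.02239565] -115.15145432312093 0.033510098000988364 0.035272519803476815
```

Request:
{"method": "arm_command", "body": {"series": "0 0 0 0.05 255;0 0 0 0.05 255;0 0 0 0 255;0 0 0 0 255;0 0 0 0 255"}}

```text
time_s: 52.83
tool_pos: [0.5061, -0.0618, 0.1257]
tool_rot: [-179.9, -0.1, -31.5]
force: [1.2, 3.5, 5.0]
grip_width: 0.0351
grasp_force: 25.0
```

```bash
python3 - <<'E'
from h import *
p,r,o=pose(); print(p,r,o['force'],o['wrist_torque'],o['qpos'][6],o['effort'][6],o['grip_width'])
E
```

```text
[ 0.50614624 -0.06179251  0.12566736] [-1.79935732e+02 -6.42920355e-02 -3.14743144e+01] [1.20157895 3.46405232 5.02365713] [ 0.97876533 -0.15512046  0.29891346] -120.70945286729904 -0.3503957111388445 0.035111360859975786
```

Request:
{"method": "arm_command", "body": {"series": "0 0 0 0 100;0 0 0 0 100;0 0 0 0 100;0 0 0 0 100;0 0 -10 0 100;0 0 -15 0 100;0 0 -20 0 100;0 0 -20 0 100;0 0 -20 0 100;0 0 -20 0 100;0 0 -20 0 100;0 0 -20 0 100;0 0 -20 0 100;0 0 0 -0.12 100;0 0 0 -0.12 100;0 0 0 -0.12 100;0 0 0 -0.12 100;0 0 0 -0.12 100;0 0 0 -0.12 100;0 0 0 -0.12 100"}}

```text
time_s: 54.5
tool_pos: [0.5052, -0.063, 0.2904]
tool_rot: [180.0, 0.0, 16.8]
force: [-0.3, -0.5, 1.1]
grip_width: 0.0529
grasp_force: 0.0
```

Request:
{"method": "arm_command", "body": {"series": "0 0 0 -0.12 100;0 0 0 -0.12 100;0 0 0 -0.12 100;0 0 0 -0.12 100;0 0 0 -0.12 100;0 0 0 -0.12 100;0 0 0 0 100;0 0 0 0 100"}}

```text
time_s: 55.17
tool_pos: [0.5053, -0.0629, 0.2903]
tool_rot: [180.0, 0.0, 57.5]
force: [-0.4, -0.7, 0.1]
grip_width: 0.0526
grasp_force: 0.0
```

```bash
python3 - <<'E'
from h import *
p,r,o=pose(); print(p,r,o['qpos'])
im=cv2.imread('pics/w15.png')
# pose when w15 was taken
c=cams.calibration('wrist');H=np.array(c['hand_eye']);Rt=R.from_euler('xyz',[179.99,.107,117.98],degrees=True).as_matrix();pp=np.array([.50759,-.09081,.31794])
cm=(np.array(c['K']),np.array(c['dist']),pp+Rt@H[:3,3],Rt@H[:3,:3])
D=np.array([.478,-.1665]);g=cv2.cvtColor(im,cv2.COLOR_BGR2GRAY)
u,v=proj(cm,np.r_[D,.1])[0]; print(u,v)
u,v=int(u),int(v); sub=g[v-35:v+35,u-35:u+35]
m=(sub<45).astype(np.uint8); n,l,s,ce=cv2.connectedComponentsWithStats(m)
i=1+np.argmax(s[1:,4]); print('dark',ce[i]+[u-35,v-35],s[i]); 
cc=max(cv2.findContours((l==i).astype(np.uint8),0,2)[0],key=cv2.contourArea); (ex,ey),rad=cv2.minEnclosingCircle(cc); print('circ',ex+u-35,ey+v-35,rad,onz(cm,(ex+u-35,ey+v-35),.1))
hsv=cv2.cvtColor(im,cv2.COLOR_BGR2HSV)[v-35:v+35,u-35:u+35]
m=((sub>170)).astype(np.uint8); n,l,s,ce=cv2.connectedComponentsWithStats(m)
for i in range(1,n):
    if s[i,4]>4: q=ce[i]+[u-35,v-35]; print(q,s[i],[onz(cm,q,z).round(4) for z in(.1,.137)])
E
```

```text
[ 0.50529712 -0.06292728  0.29026641] [1.79977745e+02 1.46411043e-02 5.75295303e+01] [ 34.21282704   0.91181608 -30.25359782  95.72547893   0.48602088
  83.47453741 -28.56321161]
224.63866469739693 222.41843890639086
dark [226.88358933 218.55537591] [  17   11   43   41 1237]
circ 226.28813552856445 219.1779670715332 21.743894577026367 [ 0.4779709  -0.16150371  0.1       ]
[192.26666667 191.35555556] [ 0  0  8 10 45] [array([ 0.4244, -0.1483,  0.1   ]), array([ 0.4288, -0.1357,  0.137 ])]
[230.1761238  213.85040531] [   2    0   68   70 1357] [array([ 0.4793, -0.1527,  0.1   ]), array([ 0.4783, -0.1396,  0.137 ])]
[210.16666667 230.16666667] [17 42 10  3 24] [array([ 0.466, -0.185,  0.1  ]), array([ 0.4663, -0.1688,  0.137 ])]
[256.37209302 251.97674419] [64 57  6 13 43] [array([ 0.5332, -0.1843,  0.1   ]), array([ 0.527 , -0.1681,  0.137 ])]
[198.5 247.5] [ 8 60  4  2  6] [array([ 0.4626, -0.2147,  0.1   ]), array([ 0.4633, -0.1955,  0.137 ])]
[227.57142857 252.57142857] [37 65  5  2  7] [array([ 0.4998, -0.2031,  0.1   ]), array([ 0.4968, -0.1851,  0.137 ])]
```

Request:
{"method": "arm_command", "body": {"series": "-18.3 3.2 0 0 100;-18.3 3.2 0 0 100;-18.3 3.2 0 0 100;-18.3 3.2 0 0 100;-18.3 3.2 0 0 100;-18.3 3.2 0 0 100;-18.3 3.2 0 0 100;-18.3 3.2 0 0 100;-18.3 3.2 0 0 100;-18.3 3.2 0 0 100;0 0 0 0 100;0 0 0 0 100"}}

```text
time_s: 56.17
tool_pos: [0.4343, -0.2352, 0.29]
tool_rot: [-180.0, -0.0, 57.5]
force: [0.4, 1.6, -0.3]
grip_width: 0.0528
grasp_force: 0.0
```

```bash
cat > dial.py <<'E'
from h import *
p,r,o=pose(); print(p,r)
cm,im=snap('wrist','wd%d.png'%int(o['time_s']*10)); D=np.array([.478,-.1655])
# ortho view at bar-top plane z and deck-disc plane: resample 0.5 mm/px, up=+x, left=+y
for z in(.10,.137):
    n=100; xs=D[0]+.05-np.arange(n)*.001; ys=D[1]+.05-np.arange(n)*.001
    P=np.array([[x,y,z] for x in xs for y in ys]); uv=proj(cm,P).astype(np.float32).reshape(n,n,2)
    o_=cv2.remap(im,uv[...,0],uv[...,1],cv2.INTER_LINEAR); g=cv2.cvtColor(o_,cv2.COLOR_BGR2GRAY)
    print('z',z); 
    for row in g[10:90:3,10:90:2]: print(''.join(' .:-=+*#%@'[min(9,v//26)] for v in row))
E
python3 dial.py
```

```text
[ 0.43434078 -0.23518207  0.28995232] [-1.79990229e+02 -1.40590326e-02  5.74665936e+01]
z 0.1
========================================
========================+++=====********
======+++++++++*************************
*****************++++*******************
*************+-*:...:*:.:=+*************
***********=:..:..........+==***********
********#++:.................:+*********
********=.::...................-********
*******=........................=*******
*******-:.......................:+******
%@%%##--:........................-******
@@@@@%:..........................:******
+++*#+............................=*****
*****==-..........................+*****
******:...........................+*****
*****#:.......... ..-*-..........:******
******=.............=@#:.......::=******
*******=*:...........*@+.... ..-=*******
*******+:............-@%:. ....:+*******
********+-..... ... ..*%=...-.:*********
**********+=+.......  ..  .:++**********
************+:...=:.. .:...=************
***************+=+-:.::-===+************
*********************=======+***********
*********************+
[... 515 characters left out ...]
***
**####*+*=......................+*******
**%@@@@*.....:..................-*******
***+*##-........................:+******
*******==.......................:*******
*******+:.......................:*******
********............=%-.........=*******
********:::.........-%#.......+-********
*********=:..........+@+. .....+********
*********+:..........:%%:.....+*********
***********-:=..... ..::...+=***********
*************-...::.. ....:+************
***************+=+-:..:--==*************
*********************======+************
*********************+-----===========-=
*+++++=====---------=-===========-======
--==----====-===-=============-=========
=-==----==---===-==================+++++
```

Request:
{"method": "arm_command", "body": {"series": "20.6 0 0 0 123;20.6 0 0 0 123;20.6 0 0 0 123;20.6 0 0 0 123;0 0 0 -0.1242 123;0 0 0 -0.1242 123;0 0 0 -0.1242 123;0 0 0 -0.1242 123;0 0 0 -0.1242 123;0 0 0 -0.1242 123;0 0 0 -0.1242 123;0 0 0 -0.1242 123;0 0 0 -0.1242 123;0 0 0 -0.1242 123;0 0 0 -0.1242 123;0 0 0 -0.1242 123;0 0 0 -0.1242 123;0 0 0 -0.1242 123;0 0 0 -0.1242 123;0 0 0 -0.1242 123"}}

```text
time_s: 57.88
tool_pos: [0.4793, -0.163, 0.29]
tool_rot: [180.0, 0.0, 172.0]
force: [-0.8, 0.2, 0.1]
grip_width: 0.0449
grasp_force: 0.0
```

Request:
{"method": "arm_command", "body": {"series": "0 0 0 -0.1242 123;0 0 0 -0.1242 123;0 0 0 -0.1242 123;0 0 0 -0.1242 123;0 0 0 -0.1242 123;0 0 15 0 123;0 0 15 0 123;0 0 15 0 123;0 0 15 0 123;0 0 15 0 123;0 0 15 0 123;0 0 15 0 123;0 0 15 0 123;0 0 10 0 123;0 0 0 0 123;0 0 0 0 123"}}

```text
time_s: 59.22
tool_pos: [0.4789, -0.164, 0.1598]
tool_rot: [180.0, -0.0, -152.8]
force: [-0.2, -0.2, 0.4]
grip_width: 0.0446
grasp_force: 0.0
```

```bash
sed -i 's/(.10,.137)/(.10,)/' dial.py; python3 dial.py; python3 -c "
from h import *
print(pose()[2]['qpos'],pose()[2]['force'])"
```

```text
[ 0.47887383 -0.16395867  0.15983917] [ 1.79964195e+02 -1.23172161e-02 -1.52782070e+02]
z 0.1
==============-===========-. ..   .=====
==========-:.::.:==========: ...  .=====
=========:...:::.-==========:.....=**+++
=======++=...:::.:******#####=*#########
######*###:..::::.=**###################
##########*...:::..::*+::-+*############
###########-...:::..::::::-%-*##########
##########*#...:::..::::::::::=#########
########*=::...::::..::::::.::::########
########-::::...:::...::::::.::::#######
#######*-::::...::=:..:::::::::::-######
*@@@@@*:-:::::..:@@=:..::::::.::::*#####
.*%@@@+:::::::...+%+.  :::::::::::+#####
=+====-:::.::::...+*-  .::::::.::::#####
####****-:.::::: .:**.. :::::..::::#####
######+:::.:::::.  +=.  .::::..:::-#####
#######::::.::::.        :::. .:: =####+
#######=:::..:::::        :. ..::.==+===
#######**+::...:::.       .  .::.-======
########*::::.......       ..::.-=======
##########-::::..         .:+-:*========
###########+#-:::::.   .  ..:+#*========
#############*-::-#::. -. .-***=========
#################*=--::-================
########**############+=================
########+====#######*+========+++++===--
********+=====+=====--------------------
[ 40.00117664   4.57060542 -25.05270949 107.1556443    2.07380083
  68.66936076 131.47083827] [-0.42918229 -0.07834146 -0.44787248]
```

Request:
{"method": "arm_command", "body": {"series": "1.6 -0.9 15 0 123;0 0 15 0 123;0 0 12 0 123;0 0 7 0 123;0 0 3.5 0 123;0 0 0 0 123;0 0 0 0 255;0 0 0 0 255;0 0 0 0 255;0 0 0 0 255;0 0 0 0 255;0 0 0 0 255;0 0 0 0 255;0 0 0 0 255", "squeeze": 20}}

```text
time_s: 60.43
tool_pos: [0.4776, -0.166, 0.1075]
tool_rot: [180.0, -0.0, -152.8]
force: [-1.9, 1.0, 2.4]
grip_width: 0.0131
grasp_force: 20.0
```

```bash
python3 -c "
from h import *
o=pose()[2];print(o['tool_rot'],o['force'],o['wrist_torque'],o['grip_width'])"
```

```text
[ 1.79971071e+02 -1.37867307e-02 -1.52821827e+02] [-1.85312643  0.9602816   2.39532589] [0.51610756 0.24268394 0.01128223] 0.013081649517597748
```

Request:
{"method": "arm_command", "body": {"series": "0 0 0 0.1187 255;0 0 0 0.1187 255;0 0 0 0.1187 255;0 0 0 0.1187 255;0 0 0 0.1187 255;0 0 0 0.1187 255;0 0 0 0.1187 255;0 0 0 0.1187 255;0 0 0 0.1187 255;0 0 0 0.1187 255;0 0 0 0.1187 255;0 0 0 0.1187 255;0 0 0 0.1187 255;0 0 0 0.1187 255;0 0 0 0.1187 255;0 0 0 0.1187 255;0 0 0 0.1187 255;0 0 0 0.1187 255;0 0 0 0.1187 255;0 0 0 0 255"}}

```text
time_s: 62.1
tool_pos: [0.479, -0.1642, 0.1075]
tool_rot: [179.9, -0.1, 77.8]
force: [1.7, 4.9, 1.3]
grip_width: 0.0125
grasp_force: 20.0
```

Request:
{"method": "arm_command", "body": {"series": "0 0 0 0 255;0 0 0 0 123;0 0 0 0 123;0 0 0 0 123;0 0 0 0 123;0 0 -10 0 123;0 0 -15 0 123;0 0 -20 0 123;0 0 -20 0 123;0 0 -20 0 123;0 0 -20 0 123;0 0 -20 0 123;0 0 -20 0 123;0 0 -20 0 123;-20 0 0 0 123;-20 0 0 0 123;-20 0 0 0 123;-20 0 0 0 123;0 0 0 0 123;0 0 0 0 123"}}

```text
time_s: 63.77
tool_pos: [0.4605, -0.2457, 0.2729]
tool_rot: [180.0, 0.0, 77.8]
force: [0.4, 0.0, -0.2]
grip_width: 0.0451
grasp_force: 0.0
```

```bash
sed -i 's/(.10,)/(.10,.137)/' dial.py; python3 dial.py; python3 - <<'E'
from h import *
ct,it=snap('top','t_end.png'); D=np.array([.478,-.1655]); n=100
xs=D[0]+.05-np.arange(n)*.001; ys=D[1]+.05-np.arange(n)*.001
uv=proj(ct,np.array([[x,y,.1] for x in xs for y in ys])).astype(np.float32).reshape(n,n,2)
g=cv2.cvtColor(cv2.remap(it,uv[...,0],uv[...,1],cv2.INTER_LINEAR),cv2.COLOR_BGR2GRAY); print('top')
for row in g[10:90:3,10:90:2]: print(''.join(' .:-=+*#%@'[min(9,v//26)] for v in row))
print('lid diff',cv2.absdiff(it,cv2.imread('pics/top0.png'))[165:205,205:285].mean())
E
```

```text
[ 0.46054393 -0.24566298  0.27285267] [1.79983761e+02 3.72587535e-04 7.77895096e+01]
z 0.1
========================================
========================++==+===*******+
======+++*+++++*************************
*******************++***#***************
************#*=*:...-+:.:-+*************
***********=::.::.........*=+***********
*********+*-..............:..:+*********
********=:::.....:.:...........=********
*******=......:.................=*******
*******-:........................+******
%@%%%#-=:.:......................-******
@@@@@%:..#%%#+=-:.................******
+=+*#+...-*#%@@%-.................+*****
*****++-......::..................=*****
******::.. .  . ..................+*****
******:.... ....      ...........:******
******=............  .         ::-******
*******+*:.. ... . .  .. .  . .:+*******
*******#-...  . .. ..         ..********
********+-...    .         .:..=********
**********=+*..... ..  .   .--==********
************=:...*:...:-...-====********
***************+=+-:::-++*****+*********
****************************************
************************+
[... 1637 characters left out ...]
:+----::::::-:----:-==========
*@@%%%+--:=%%%@#+-------::::-===========
#@@@@@*::::-=++*=------------===========
*+++++-:--:::::::::-------:-============
#****++=--::::::::::::::::--============
**###+----::::::::::::::::-=============
****#*=:---::::::::::::::-==============
****##+-::-::::::::::::::-==============
******%*++:-::::::::::::-===============
******#*=-::-:::::::::::================
*******##*-:=::::::::::-================
*********#*=*::::::::::=================
**********##*=-::=-::--=================
******************=----=---=============
***#*****#***####**#+-----------========
**#*****###########*=----------=========
*##***********+++===---------===========
lid diff 0.88
```

```bash
python3 -c "
from h import *
print(env.sign_off())"
```

```text
the job is handed in; nothing more can be done
None
```

I handed the job in with every step done as far as the camera and force readings show, but `sign_off` returned no verdict: both mailers lie flat inside, the lid is shut, the thumbscrew met its seating resistance, and the dial is turned to the marker within about 3° by my measurement.

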